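Packing the coffee-bar caddy

ROBOT

A 6-joint arm with a two-finger parallel gripper is mounted at the origin on the work surface. World frame = base frame: x ahead of the robot, y to its left, z up, the work surface at z = 0. Lengths are in m, angles in rad, forces in N, time in s.
With the tool pointing down it reaches from about 0.3 to 0.775 m from the base axis. Payload 14.6 kg.
Tool frame: the origin (TCP) lies between the finger pads; the fingertips stand 22 mm ahead of it and the grasp point (between the pads) lies 3 mm ahead of it; z points along the fingers, y is the line along which they close (so a half turn about z gives the same grasp; the last joint's range is limited). The gripper opens to 85 mm and grips with 20 to 120 N. Pads are 22 mm wide; open, the fingers measure 114 mm over their backs; the gripper's body (76 mm by 85 mm) begins 54 mm behind the grasp point. The pads swing forward as they close: fully open they stand 13 mm farther back than shut.
Start: joints at [-1.255, 0.3, 1.521, -0, 1.321, -0.067], TCP at [0.205, -0.51, 0.253] pointing down, gripper open.
Joint ranges: [-3.03, 3.03], [-0.79, 2.21], [0.23, 2.52], [-1.04, 4.18], [0, 3.07], [-2.55, 2.55]. Speed limits (rad/s): [2.22, 2.22, 2.57, 3.14, 3.14, 3.14].

INTERFACE

Orientations are given as a unit quaternion [x, y, z, w].
In Python, from plant import ctrl, read_camera, camera_info, job, nets gives the robot as it stands.
- The arm moves only by the shell command python3 -m inch 'ROWS' [FORCE]. ROWS is JSON, a list of rows, each a list of 3 entries, a list of its own where there are three numbers: the shift along the tool's x, y, z in m, then the turn, a rotation vector about the tool's x, y, z in degrees, then the opening, from 0 (shut) to 1 (fully open). In form: [[[tx, ty, tz], [ax, ay, az], jaw], ...]. A call has 1 to 20 rows; each row shifts and turns the commanded pose from where the row before left it, along the tool's axes as they then stand; what a row does not reach is not made up. A row lasts 1/8 s, in which the tool goes at most 62.5 mm and 10.7 degrees, less where a joint would pass 70% of its speed; a pose out of reach is approached as far as the arm can. A call with a gripper value outside its range is refused whole. The fingers move at their own pace and stop on an object; FORCE is the grip in N (left out, the last holds). Time passes only in rows, so rows that do not move let the fingers close. It gives the time, the measured TCP pose, the force, the opening and the grip force at its end, in the units of the state.
- ctrl.sense(): the state, without advancing time (a new reading comes with each control period).
- read_camera(name): name is "scene" or "top" or "wrist"; returns (picture, depth): 420x560x3 uint8, blue, green, red; 420x560 float32, m along the optical axis (not along the pixel's ray), 0 where there is no reading.
- camera_info(name): a dict with "K" (3x3 intrinsics, pixels), "dist_coeffs" ([k1, k2, p1, p2, k3] as OpenCV has them; the pictures are not rectified), "camera_from_world" (4x4, takes a point from world to camera coordinates). Camera axes: x right, y down, z forward; pixel columns grow to the right and rows downward; lengths in m; the calibration is good to about 2 mm. A picture is of the moment at which its call begins: read the wrist's pose just before it. camera_info takes no time and is no camera call; for the wrist camera it gives the pose at the moment of the call.
- job.finish_job(): hands the job in; it is judged then, once.
Trained networks look in the newest picture that a camera, given by its name, has taken for a name from the list of things; names that differ only in an ending like _2 or _b are one class to them, and where a whole thing is asked for, a point or a joint stands for the part that bears it (a point fixed in the world has none). Each returns a list of dicts, best first, with "p" (0 to 1); they miss things now and then, are a little off and sometimes report something else, mostly with a low value. They report only what shows in the picture. A call takes as long as a camera call. They do not tell look-alikes from the thing itself.
- nets.boxes_of(camera, query): "xyz" ([x, y, z] in m, in world coordinates, good to about 4 mm: the middle of the surface that is visible of it).
- nets.masks_of(camera, query): "region" (420x560 bool, what is visible of it).
- nets.mark_of(camera, query): "xyz" ([x, y, z] in m, in world coordinates, good to about 4 mm: a listed point, or the origin of a listed thing).
The state is a dict: "time_s": time; "q": joint angles; "qd": joint speeds; "joint_efforts": joint torques, N m; "ee_pos": TCP position; "eef_rot": TCP orientation; "ft_force": force on the tool from outside, world axes, zero at the start; "wrist_torque": the same for the moment, N m; "opening": finger opening in m; "grasp_force": force on a finger pad.
Only numpy, scipy, OpenCV 4.12 (cv2) and the standard library are available. Lean on these libraries where they do the work, as an engineer would, in place of code of your own. Each camera call takes 0.05 s, during which the arm holds its last target. There are 200 camera calls.

TASK

Pack the plywood caddy for the outside coffee bar: stand every grey kit case on end in its low bay with the hidden heavy end down (lift each case to find which end that is), and put the round sieve, disc down, in its tall bin. The sieve hangs at the back of the crowded hook, so first slide off the flat scrapers in front of it and leave them hanging on the spare hook. Drop none of the hanging tools on the counter and leave everything else on the counter where it is.

Things in the scene. Friction and masses are not known exactly. Their poses are not given: they have to be found in the camera images.
- case_a_mid (a point): Grey kit case, one of up to four alike: closed box, about 0.42 kg; its centre. x: along its 150 mm length, y: 50 mm width, z: 40 mm; starts lying on a 150 x 50 face. A hidden weight sits at its +x or its -x end; balance point about 35 mm off centre. Held at the centre with a light grip (about 5 N) and lifted, its heavy end sags. None if absent.
- case_b_mid (a point): Grey kit case, one of up to four alike: closed box, about 0.42 kg; its centre. x: along its 150 mm length, y: 50 mm width, z: 40 mm; starts lying on a 150 x 50 face. A hidden weight sits at its +x or its -x end; balance point about 35 mm off centre. Held at the centre with a light grip (about 5 N) and lifted, its heavy end sags. None if absent.
- case_c_mid (a point): Grey kit case, one of up to four alike: closed box, about 0.42 kg; its centre. x: along its 150 mm length, y: 50 mm width, z: 40 mm; starts lying on a 150 x 50 face. A hidden weight sits at its +x or its -x end; balance point about 35 mm off centre. Held at the centre with a light grip (about 5 N) and lifted, its heavy end sags. None if absent.
- case_d_mid (a point): Grey kit case, one of up to four alike: closed box, about 0.42 kg; its centre. x: along its 150 mm length, y: 50 mm width, z: 40 mm; starts lying on a 150 x 50 face. A hidden weight sits at its +x or its -x end; balance point about 35 mm off centre. Held at the centre with a light grip (about 5 N) and lifted, its heavy end sags. None if absent.
- caddy: Plywood caddy, fixed; origin under its middle, long side along y; floor 6 mm, walls 5 mm thick. Low bay (inside 110 mm in x, 240 mm in y, centred at y -55 mm, walls 30 mm high) has room for the cases on end in a row along y; tall bin (inside 60 mm in x, 100 mm in y, centred at y +125 mm, walls 80 mm high).
- bay (a point): Centre of the inner floor of the caddy's low bay, axes as the caddy's.
- bin (a point): Centre of the inner floor of the caddy's tall bin, axes as the caddy's.
- hook_full_peg (a point): Crowded hook: fixed stand with a level peg along its x, 10 mm thick; the point is on the peg's axis, 250 mm above the counter. Post (16 mm thick, top 20 mm above the peg's axis) 65 mm to +x; free end at -97 mm, towards the robot, turned up to 17 mm above the peg's axis. The sieve hangs rearmost, one or two scrapers in front of it.
- hook_spare_peg (a point): Spare, empty hook: fixed stand with a level peg along its x, 10 mm thick; the point is on the peg's axis, 250 mm above the counter. Post (16 mm thick, top 20 mm above the peg's axis) 65 mm to +x; free end at -97 mm, towards the robot, turned up to 17 mm above the peg's axis.
- sieve_eye (a point): Round steel sieve, 0.09 kg, hanging from a peg by its closed eye; the eye's centre. z up the tool, y across, x through the eye. Eye frame 42 mm wide, 54 high, 8 thick; window 30 wide, 40 high: hangs with this point 15 mm below the peg's axis and must be raised about 20 mm to pass the peg's turned-up end. Below, a 14 mm wide handle and a disc 72 mm across, 16 mm thick; lowest edge 143 mm below the point.
- sieve_head (a point): Centre of the sieve's round disc, 107 mm below the eye's centre along the tool.
- scraper_a_eye (a point): Flat steel scraper, 0.09 kg, hanging from a peg by its closed eye; the eye's centre. z up the tool, y across, x through the eye. Eye frame 42 mm wide, 54 high, 8 thick; window 30 wide, 40 high: hangs with this point 15 mm below the peg's axis and must be raised about 20 mm to pass the peg's turned-up end. Below, a 14 mm handle and a flat blade 60 mm wide; lowest edge 143 mm below the point. None if absent.
- scraper_b_eye (a point): Flat steel scraper, 0.09 kg, hanging from a peg by its closed eye; the eye's centre. z up the tool, y across, x through the eye. Eye frame 42 mm wide, 54 high, 8 thick; window 30 wide, 40 high: hangs with this point 15 mm below the peg's axis and must be raised about 20 mm to pass the peg's turned-up end. Below, a 14 mm handle and a flat blade 60 mm wide; lowest edge 143 mm below the point. None if absent.
- pitcher: Bystander, not part of the job: steel milk pitcher, 80 mm wide, 100 mm high; origin under its middle.
- syrup: Bystander, not part of the job: amber syrup bottle, 66 mm wide, 200 mm high; origin under its middle.
- jar: Bystander, not part of the job: glass jar, 90 mm wide, 110 mm high; origin under its middle.
- cup: Bystander, not part of the job: paper cup, 80 mm wide, 90 mm high; origin under its middle.
- tamper: Bystander, not part of the job: coffee tamper, 58 mm wide, 90 mm high; origin under its middle.
- portafilter: Bystander, not part of the job: portafilter lying on the rubber mat, about 200 mm long along its y, 40 mm high; origin under its middle.
Things that resemble listed ones, but are neither listed nor needed, are in the scene too. What is shaped like the part that bears sieve_eye but pink is not meant.

How it is judged:
By the outcome, as a careful person would: the job done as asked, in the order asked, and still so for the second after the job is handed in, with the robot touching nothing.
Of case_a, case_b, case_c, case_d only 2 to 3 are there at a start; the rules pass over those that are not, and their reading is None.
Of scraper_a, scraper_b only 1 to 2 are there at a start; the rules pass over those that are not, and their reading is None.
At some moment in a run one of case_a, case_b, case_c, case_d may be knocked a few centimetres aside while the robot is not near it.
It also fails if it takes over 210 s, if anything falls off the work surface, if the arm or the gripper's body presses on something with over 40 N, if the wrist force passes 120 N, or if a joint passes its speed limit or range.

## Working session

There is one attempt and no reset: what is moved stays moved. The work goes in short steps, Python scripts to look and compute and a shell command to move; the robot and the scene stay as the last step left them, time stands still between calls to the robot, and variables do not carry over. Pictures are saved under pics/ and viewed, at most 14 in all, crops included, and the job is handed in when it is done.

```bash
ls; mkdir -p pics; cat > h.py <<'E'
import numpy as np, cv2
from scipy.spatial.transform import Rotation as R
from plant import ctrl, read_camera, camera_info, job, nets
def snap(c,name):
    p,d=read_camera(c); cv2.imwrite('pics/'+name+'.png',p); return p,d
def world(c,d,px,info=None):
    i=info or camera_info(c); K=np.array(i['K']);D=np.array(i['dist_coeffs'],float);T=np.linalg.inv(np.array(i['camera_from_world']))
    px=np.array(px,float).reshape(-1,1,2); n=cv2.undistortPoints(px,K,D)[:,0]
    z=np.array([d[int(round(v)),int(round(u))] for u,v in px[:,0]])
    P=np.c_[n*z[:,None],z]; return P@T[:3,:3].T+T[:3,3], z
E
python3 - <<'E'
from h import *
np.set_printoptions(precision=3,suppress=True)
a,_=snap('scene','s0');b,_=snap('top','t0')
s=ctrl.sense();print(s['time_s'],s['ee_pos'],s['eef_rot'])
for c in('top','scene'):
  for q in['case_a_mid','caddy','bay','bin','hook_full_peg','hook_spare_peg','sieve_eye','sieve_head','scraper_a_eye']:
    print(c,q,[(np.round(r['xyz'],3).tolist(),round(r['p'],2)) for r in nets.mark_of(c,q)])
E
```

```text
pics
0.1 [ 0.205 -0.51   0.253] [ 0.982  0.19  -0.    -0.001]
top case_a_mid [([0.457, -0.143, 0.021], 0.84)]
top caddy [([0.631, -0.063, 0.001], 0.89)]
top bay [([0.63, -0.118, 0.007], 0.85)]
top bin [([0.633, 0.058, 0.008], 0.78), ([0.751, -0.156, -0.004], 0.25)]
top hook_full_peg [([0.525, 0.288, 0.25], 0.96)]
top hook_spare_peg [([0.536, 0.419, 0.249], 0.72), ([0.328, -0.244, -0.004], 0.39)]
top sieve_eye [([0.701, 0.296, 0.146], 0.8), ([0.547, 0.285, 0.235], 0.51), ([0.63, 0.059, 0.004], 0.17)]
top sieve_head [([0.552, 0.286, 0.13], 0.81), ([0.7, 0.296, 0.039], 0.8), ([0.694, 0.176, 0.001], 0.35)]
top scraper_a_eye [([0.51, 0.285, 0.235], 0.76)]
scene case_a_mid [([0.458, -0.148, 0.021], 0.77)]
scene caddy [([0.63, -0.065, 0.002], 0.9)]
scene bay [([0.636, -0.124, 0.005], 0.93), ([0.774, 0.038, 0.001], 0.56)]
scene bin [([0.629, 0.06, 0.006], 0.62)]
scene hook_full_peg [([0.534, 0.285, 0.247], 0.86), ([0.777, 0.036, 0.001], 0.56)]
scene hook_spare_peg [([0.536, 0.42, 0.251], 0.7)]
scene sieve_eye [([0.548, 0.286, 0.235], 0.71), ([0.7, 0.296, 0.141], 0.65), ([0.537, 0.421, 0.251], 0.49)]
scene sieve_head [([0.547, 0.284, 0.127], 0.94), ([0.702, 0.293, 0.039], 0.76)]
scene scraper_a_eye [([0.509, 0.288, 0.231], 0.77)]
```

View pics/s0.png

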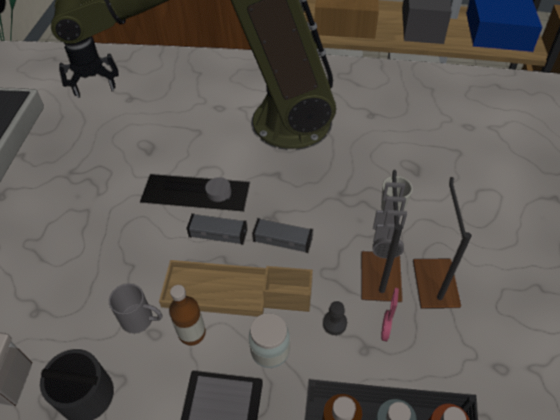

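View pics/t0.png

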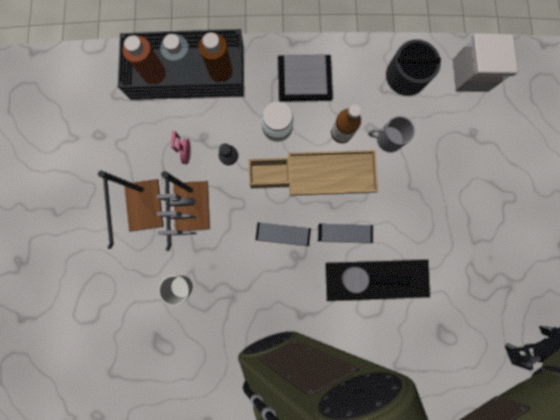

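The scene view shows two grey cases at (217,229) and (283,236), the caddy at (237,288), the crowded hook at (390,220), the spare hook at (455,240) and a pink sieve at (390,315). In the top view the cases are at (283,234) and (346,233). The crowded peg at (168,205) carries three eyes, so there are probably two scrapers. Next I measure the yaws and peg lines.

```bash
cat >> h.py <<'E'
def cloud(c,d,m=None):
    v,u=np.nonzero((d>0) if m is None else (m&(d>0)))
    return world(c,d,np.c_[u,v])[0],u,v
E
python3 - <<'E'
from h import *
np.set_printoptions(precision=3,suppress=True)
p,d=snap('top','t1')
for r in nets.masks_of('top','case_a_mid'):
    if r['p']<.2: continue
    P,u,v=cloud('top',d,r['region']); z=np.median(P[:,2]); Q=P[abs(P[:,2]-z)<.008]
    print('case',r['p'],len(P),z,cv2.minAreaRect(Q[:,:2].astype(np.float32)))
for r in nets.masks_of('top','caddy')[:1]:
    P,u,v=cloud('top',d,r['region']); print('caddy',cv2.minAreaRect(P[:,:2].astype(np.float32)))
for q in['syrup','jar','cup','tamper','pitcher','scraper_a_eye','portafilter']:
    print(q,[(np.round(r['xyz'],3).tolist(),round(r['p'],2)) for r in nets.mark_of('top',q)])
P,u,v=cloud('top',d)
for y0 in(.288,.42):
    k=(abs(P[:,1]-y0)<.06)&(P[:,2]>.245)&(P[:,2]<.262)&(P[:,0]>.4)&(P[:,0]<.65); Q=P[k]
    b=np.arange(Q[:,0].min(),Q[:,0].max(),.005)
    print(y0,Q.shape)
    for t in b:
        S=Q[(Q[:,0]>=t)&(Q[:,0]<t+.005)]
        if len(S): print(round(t,3),S[:,1].min().round(3),S[:,1].mean().round(3),S[:,1].max().round(3),S[:,2].max().round(3))
cv2.imwrite('pics/crop1.png',cv2.resize(p[140:310,80:400],(800,425),interpolation=cv2.INTER_CUBIC))
E
```

```text
case 0.87 1005 0.03968749683585804 ((0.4582071602344513, -0.1468064785003662), (0.15174907445907593, 0.05058867111802101), 86.71546173095703)
caddy ((0.6339395642280579, -0.05870454013347626), (0.36957067251205444, 0.12746800482273102), 89.1978759765625)
syrup [([0.749, -0.152, -0.004], 0.97), ([0.526, 0.285, 0.251], 0.23)]
jar [([0.773, 0.032, -0.002], 0.56)]
cup [([0.317, 0.314, 0.002], 0.62)]
tamper [([0.693, 0.178, 0.003], 0.75)]
pitcher [([0.732, -0.296, -0.003], 0.55), ([0.316, 0.315, 0.001], 0.35)]
scraper_a_eye [([0.512, 0.286, 0.232], 0.69)]
portafilter [([0.326, -0.246, -0.002], 0.86), ([0.691, 0.176, 0.003], 0.64)]
0.288 (451, 3)
0.432 0.277 0.279 0.284 0.261
0.437 0.276 0.281 0.285 0.259
0.442 0.277 0.281 0.286 0.255
0.447 0.278 0.281 0.285 0.257
0.452 0.279 0.282 0.285 0.258
0.457 0.278 0.282 0.285 0.258
0.462 0.262 0.281 0.303 0.262
0.467 0.262 0.281 0.303 0.262
0.472 0.279 0.283 0.288 0.256
0.477 0.278 0.283 0.288 0.256
0.482 0.279 0.283 0.288 0.257
0.487 0.279 0.283 0.288 0.255
0.492 0.279 0.283 0.288 0.256
0.497 0.279 0.283 0.288 0.256
0.502 0.263 0.284 0.305 0.262
0
[... 880 characters left out ...]
.415 0.42 0.257
0.494 0.412 0.416 0.42 0.255
0.499 0.413 0.417 0.423 0.256
0.504 0.413 0.418 0.422 0.257
0.509 0.413 0.418 0.423 0.256
0.514 0.414 0.418 0.423 0.257
0.519 0.415 0.418 0.423 0.256
0.524 0.416 0.42 0.426 0.256
0.529 0.416 0.42 0.425 0.256
0.534 0.416 0.421 0.425 0.256
0.539 0.417 0.421 0.426 0.255
0.544 0.418 0.422 0.428 0.257
0.549 0.419 0.423 0.427 0.257
0.554 0.419 0.423 0.427 0.256
0.559 0.42 0.424 0.429 0.257
0.564 0.421 0.424 0.429 0.255
0.569 0.42 0.425 0.431 0.256
0.574 0.422 0.426 0.431 0.255
0.579 0.423 0.427 0.431 0.257
0.584 0.423 0.426 0.431 0.256
0.589 0.423 0.426 0.431 0.262
0.594 0.421 0.423 0.424 0.262
0.599 0.421 0.422 0.423 0.259
0.604 0.424 0.424 0.425 0.258
```

View pics/crop1.png

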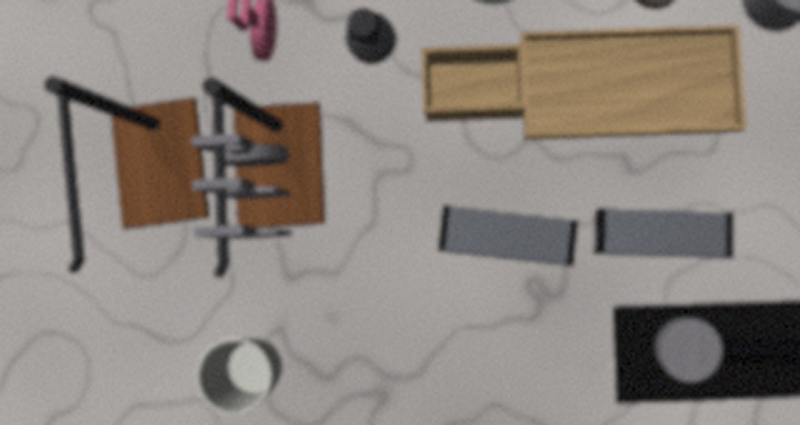

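The picture confirms two cases, the right one at (665,233) in the crop and the left one at (507,236). The tools on the crowded peg are about 40 mm apart, with two scrapers in front and the sieve rearmost, so there is room for a top grasp. I go to the right case first.

```bash
cat >> h.py <<'E'
def go(pos,yaw=None):
    "shift in current tool axes to TCP pos; turn about tool z (deg) to reach tool-x heading yaw, tool down"
    s=ctrl.sense(); r=R.from_quat(s['eef_rot']); M=r.as_matrix()
    out='shift %s'%np.round(r.inv().apply(np.array(pos)-s['ee_pos']),4).tolist()
    if yaw is not None:
        c,sn=np.cos(np.radians(yaw)),np.sin(np.radians(yaw))
        T=np.array([[c,sn,0],[sn,-c,0],[0,0,-1]]).T
        out+=' turn %s'%np.round((r.inv()*R.from_matrix(T)).as_rotvec(degrees=True),2).tolist()
    print('t',round(s['time_s'],2),'pos',np.round(s['ee_pos'],4),'op',round(s['opening'],4),'gf',s['grasp_force'],'F',np.round(s['ft_force'],2),'T',np.round(s['wrist_torque'],3)); print(out)
def cases():
    p,d=read_camera('top'); P,u,v=cloud('top',d)
    m=np.zeros(d.shape,np.uint8); k=(abs(P[:,2]-.04)<.006)&(P[:,0]>.38)&(P[:,0]<.56)&(P[:,1]<.2)&(P[:,1]>-.35); m[v[k],u[k]]=1
    I=np.full(d.shape+(3,),np.nan); I[v,u]=P
    n,L,st,_=cv2.connectedComponentsWithStats(m)
    for i in range(1,n):
        if st[i,4]>300: print(st[i,4],cv2.minAreaRect(I[L==i][:,:2].astype(np.float32)))
E
python3 -m inch '[[[0.046,-0.030,0.0125],[0,0,0],1],[[0.046,-0.030,0.0125],[0,0,0],1],[[0.046,-0.030,0.0125],[0,0,0],1],[[0.046,-0.030,0.0125],[0,0,0],1],[[0.046,-0.030,0.0125],[0,0,0],1],[[0.046,-0.030,0.0125],[0,0,0],1],[[0.046,-0.030,0.0125],[0,0,0],1],[[0.046,-0.030,0.0125],[0,0,0],1],[[0,0,0],[0,0,-9.3],1],[[0,0,0],[0,0,-9.3],1],[[0,0,0],[0,0,-9.3],1],[[0,0,0],[0,0,-9.3],1],[[0,0,0],[0,0,-9.3],1],[[0,0,0],[0,0,-9.3],1],[[0,0,0],[0,0,-9.3],1],[[0,0,0],[0,0,0],1]]' 30
python3 - <<'E'
from h import *
cases(); go([.458,-.147,.023],86.7)
E
```

```text
time_s: 3.5
ee_pos: [0.4572, -0.1501, 0.1533]
eef_rot: [0.725, 0.688, 0.0, 0.0]
ft_force: [0.6, -0.6, -0.3]
opening: 0.0855
grasp_force: 0.0
997 ((0.4606204926967621, 0.02823653817176819), (0.14980360865592957, 0.0503007210791111), 81.9814224243164)
484 ((0.460595041513443, -0.10828214138746262), (0.07480376213788986, 0.05065472796559334), 86.29833221435547)
t 3.55 pos [ 0.4572 -0.1501  0.1533] op 0.0854 gf 0.0 F [-0.82  0.89  0.43] T [ 0.     0.016 -0.022]
shift [0.0031, 0.0006, 0.1303] turn [0.0, -0.0, 0.12]
```

```bash
python3 -m inch '[[[0.003,0.001,0.03],[0,0,0],1],[[0,0,0.04],[0,0,0],1],[[0,0,0.03],[0,0,0],1],[[0,0,0.02],[0,0,0],1],[[0,0,0],[0,0,0],0.3],[[0,0,0],[0,0,0],0.3],[[0,0,0],[0,0,0],0.3],[[0,0,0],[0,0,0],0.3],[[0,0,-0.01],[0,0,0],0.3],[[0,0,-0.02],[0,0,0],0.3],[[0,0,-0.03],[0,0,0],0.3],[[0,0,0],[0,0,0],0.3],[[0,0,0],[0,0,0],0.3],[[0,0,0],[0,0,0],0.3]]' 25
python3 - <<'E'
from h import *
snap('wrist','w1'); snap('scene','s1')
go([.458,-.147,.023],86.7)
E
```

```text
time_s: 5.3
ee_pos: [0.4578, -0.147, 0.0922]
eef_rot: [0.725, 0.689, -0.0, -0.001]
ft_force: [0.1, -1.0, -5.1]
opening: 0.0495
grasp_force: 27.3
t 5.4 pos [ 0.4579 -0.147   0.0925] op 0.0498 gf 27.302904725074768 F [ 0.05 -0.21 -4.89] T [-0.199  0.013 -0.014]
shift [0.0, 0.0002, 0.0695] turn [-0.08, -0.03, 0.33]
```

View pics/s1.png

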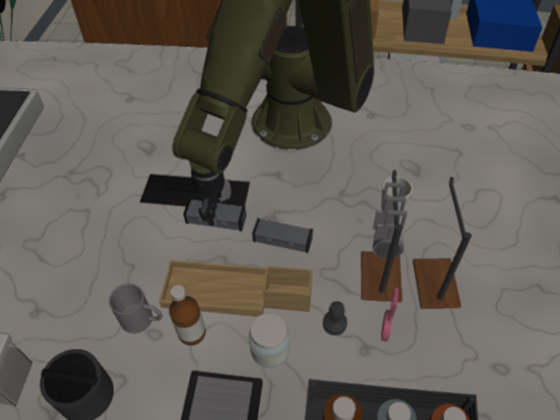

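The scene view shows the case held level at (215,212). The wrist moment is about −0.2 Nm about x, which puts the heavy end at +y, towards the other case. I set it down, regrip near the light (−y) end and let the heavy end swing down.

```bash
python3 -m inch '[[[0,0,0.03],[0,0,0],0.3],[[0,0,0.02],[0,0,0],0.3],[[0,0,0.009],[0,0,0],0.3],[[0,0,0],[0,0,0],1],[[0,0,0],[0,0,0],1],[[-0.02,0,0],[0,0,0],1],[[-0.02,0,0],[0,0,0],1],[[-0.018,0,0],[0,0,0],1],[[0,0,0],[0,0,0],0.3],[[0,0,0],[0,0,0],0.3],[[0,0,0],[0,0,0],0.3],[[0,0,0],[0,0,0],0.3],[[0,0,-0.02],[0,0,0],0.3],[[0,0,-0.03],[0,0,0],0.3],[[0,0,-0.04],[0,0,0],0.3],[[0,0,-0.04],[0,0,0],0.3],[[0,0,-0.03],[0,0,0],0.3],[[0,0,0],[0,0,0],0.3],[[0,0,0],[0,0,0],0.3]]' 12
python3 - <<'E'
from h import *
p,d=snap('scene','s2'); cv2.imwrite('pics/s2c.png',cv2.resize(p[100:300,120:340],(660,600)))
go([.634,-.167,.2],90)
E
```

```text
time_s: 7.78
ee_pos: [0.4548, -0.2046, 0.1925]
eef_rot: [0.725, 0.689, -0.0, -0.001]
ft_force: [-0.5, 0.6, -4.7]
opening: 0.0495
grasp_force: 22.0
t 7.83 pos [ 0.4547 -0.2047  0.1924] op 0.0495 gf 22.04865574836731 F [-0.15  0.23 -4.73] T [-0.007  0.011  0.01 ]
shift [0.0469, 0.1771, -0.008] turn [-0.15, -0.08, -2.96]
```

View pics/s2c.png

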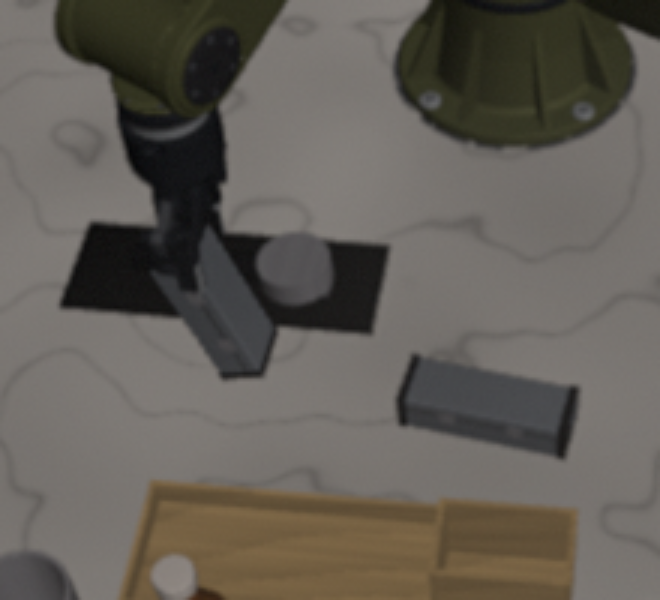

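```bash
python3 -m inch '[[[0.012,0.044,-0.005],[0,0,0],0.3],[[0.012,0.044,-0.005],[0,0,0],0.3],[[0.012,0.044,0],[0,0,0],0.3],[[0.011,0.044,0],[0,0,-3],0.3],[[0,0,0],[0,0,0],0.3],[[0,0,0],[0,0,0],0.3],[[0,0,0],[0,0,0],0.3],[[0,0,0],[0,0,0],0.3]]' 12
python3 - <<'E'
from h import *
p,d=snap('scene','s3'); P,u,v=cloud('scene',d)
k=(abs(P[:,0]-.634)<.06)&(abs(P[:,1]+.165)<.1)&(P[:,2]>.05)&(P[:,2]<.165)
Q=P[k]
for z in np.arange(.05,.165,.01):
    S=Q[abs(Q[:,2]-z)<.005]
    if len(S): print(round(z,3),len(S),S[:,0].min().round(3),S[:,0].max().round(3),S[:,1].min().round(3),np.median(S[:,1]).round(3),S[:,1].max().round(3))
go([.634,-.165,.144],90)
E
```

```text
time_s: 8.82
ee_pos: [0.6331, -0.1676, 0.2046]
eef_rot: [0.707, 0.707, 0.0, 0.0]
ft_force: [-0.5, 0.6, -4.4]
opening: 0.0499
grasp_force: 23.3
0.06 4 0.659 0.662 -0.167 -0.164 -0.16
0.07 37 0.611 0.662 -0.17 -0.147 -0.128
0.08 86 0.611 0.664 -0.17 -0.132 -0.126
0.09 75 0.615 0.662 -0.176 -0.135 -0.13
0.1 80 0.61 0.663 -0.178 -0.139 -0.133
0.11 79 0.611 0.663 -0.179 -0.141 -0.137
0.12 80 0.613 0.663 -0.182 -0.144 -0.138
0.13 92 0.612 0.662 -0.188 -0.147 -0.142
0.14 84 0.609 0.662 -0.187 -0.15 -0.145
0.15 85 0.612 0.664 -0.193 -0.153 -0.147
0.16 95 0.609 0.662 -0.193 -0.156 -0.151
t 8.88 pos [ 0.6332 -0.1676  0.2046] op 0.0495 gf 23.318535089492798 F [ 0.45  0.44 -4.66] T [ 0.024 -0.001 -0.008]
shift [0.0026, 0.0008, 0.0606] turn [0.02, 0.01, -0.0]
```

The hanging case leans about 17°, so I tilt the tool to level it.

```bash
python3 -m inch '[[[0,0,0],[0,-8.5,0],0.3],[[0,0,0],[0,-8.5,0],0.3],[[0,0,0],[0,0,0],0.3],[[0,0,0],[0,0,0],0.3]]' 
python3 - <<'E'
from h import *
p,d=read_camera('scene'); P,u,v=cloud('scene',d)
k=(abs(P[:,0]-.634)<.06)&(abs(P[:,1]+.165)<.1)&(P[:,2]>.05)&(P[:,2]<.165)
Q=P[k]
for z in (.09,.12,.15):
    S=Q[abs(Q[:,2]-z)<.005]
    print(z,S[:,1].min().round(3),S[:,1].max().round(3))
go([.634,-.158,.147])
E
```

```text
time_s: 9.38
ee_pos: [0.6334, -0.1674, 0.2045]
eef_rot: [0.699, 0.7, -0.103, 0.103]
ft_force: [-0.2, -1.1, -5.4]
opening: 0.0496
grasp_force: 22.9
0.09 -0.205 -0.166
0.12 -0.206 -0.166
0.15 -0.207 -0.166
t 9.43 pos [ 0.6334 -0.1678  0.2045] op 0.0497 gf 22.858462929725647 F [ 0.14 -1.55 -4.24] T [ 0.372  0.022 -0.019]
shift [0.0261, 0.0006, 0.0522]
```

```bash
python3 -m inch '[[[0.015,0.0005,0.02],[0,0,0],0.3],[[0.013,0,0.02],[0,0,0],0.3],[[0.009,0,0.0114],[0,0,0],0.3],[[0,0,0],[0,0,0],0.3]]' 
python3 - <<'E'
from h import *
go([.634,-.147,.143])
E
```

```text
time_s: 9.93
ee_pos: [0.6341, -0.1471, 0.1444]
eef_rot: [0.699, 0.699, -0.104, 0.104]
ft_force: [-0.1, -0.7, -4.7]
opening: 0.0499
grasp_force: 23.6
t 9.93 pos [ 0.6341 -0.1471  0.1444] op 0.0499 gf 23.57250988483429 F [-0.07 -0.75 -4.67] T [ 0.39   0.059 -0.012]
shift [0.0005, -0.0001, 0.0013]
```

Not touching yet, so I lower a little further, release and retract.

```bash
python3 -m inch '[[[0.001,0,0.003],[0,0,0],0.3],[[0,0,0],[0,0,0],0.3]]'; python3 -m inch '[[[0,0,0],[0,0,0],0.75],[[0,0,0],[0,0,0],1],[[0,0,0],[0,0,0],1],[[0,0,0],[0,0,0],1],[[0,0,-0.02],[0,0,0],1],[[0,0,-0.03],[0,0,0],1],[[0,0,-0.03],[0,0,0],1],[[0,0,0],[0,8.5,0],1],[[0,0,0],[0,8.5,0],1]]' 
python3 - <<'E'
from h import *
p,d=read_camera('scene'); P,u,v=cloud('scene',d)
k=(abs(P[:,0]-.634)<.06)&(abs(P[:,1]+.165)<.08)&(P[:,2]>.04)&(P[:,2]<.175)
Q=P[k]
for z in (.06,.09,.12,.15,.158):
    S=Q[abs(Q[:,2]-z)<.005]
    if len(S): print(z,S[:,0].min().round(3),S[:,0].max().round(3),S[:,1].min().round(3),S[:,1].max().round(3),S[:,2].max().round(3))
cases(); go([.4605,.028,.12],82)
E
```

```text
time_s: 10.18
ee_pos: [0.6345, -0.1475, 0.1433]
eef_rot: [0.699, 0.699, -0.104, 0.106]
ft_force: [-3.6, 0.9, 8.7]
opening: 0.0497
grasp_force: 25.1
time_s: 11.3
ee_pos: [0.6345, -0.1224, 0.2201]
eef_rot: [0.706, 0.708, 0.003, -0.0]
ft_force: [-0.7, 0.7, 0.1]
opening: 0.0856
grasp_force: 0.0
0.06 0.615 0.663 -0.186 -0.147 0.065
0.09 0.619 0.663 -0.185 -0.147 0.095
0.12 0.626 0.664 -0.187 -0.147 0.125
0.15 0.608 0.664 -0.19 -0.146 0.155
0.158 0.608 0.664 -0.189 -0.146 0.161
999 ((0.4602351188659668, 0.02814365178346634), (0.1503385305404663, 0.05094296485185623), 82.0406723022461)
t 11.4 pos [ 0.6341 -0.1248  0.2193] op 0.0853 gf 0.0 F [-0.46 -0.2  -0.28] T [ 0.018 -0.024 -0.017]
shift [0.1524, -0.1739, 0.0993] turn [0.1, -0.12, 7.93]
```

Case 1 stands upright in the bay. Now case 2: grip at the centre and weigh the ends.

```bash
python3 -m inch '[[[0.038,-0.0435,0],[0,0,0],1],[[0.038,-0.0435,0],[0,0,0],1],[[0.038,-0.0435,0],[0,0,0],1],[[0.0384,-0.0434,0],[0,0,8],1],[[0,0,0.05],[0,0,0],1],[[0,0,0.05],[0,0,0],1],[[0,0,0.05],[0,0,0],1],[[0,0,0.037],[0,0,0],1],[[0,0,0],[0,0,0],0.3],[[0,0,0],[0,0,0],0.3],[[0,0,0],[0,0,0],0.3],[[0,0,0],[0,0,0],0.3],[[0,0,-0.01],[0,0,0],0.3],[[0,0,-0.02],[0,0,0],0.3],[[0,0,-0.02],[0,0,0],0.3],[[0,0,0],[0,0,0],0.3],[[0,0,0],[0,0,0],0.3],[[0,0,0],[0,0,0],0.3]]' 25
python3 - <<'E'
from h import *
go([.4605,.028,.032],82)
E
```

```text
time_s: 13.65
ee_pos: [0.4596, 0.0288, 0.08]
eef_rot: [0.755, 0.656, -0.0, -0.0]
ft_force: [-0.1, -0.5, -3.8]
opening: 0.0496
grasp_force: 27.3
t 13.65 pos [0.4596 0.0288 0.08  ] op 0.0496 gf 27.275109887123108 F [-0.12 -0.46 -3.79] T [ 0.17   0.002 -0.03 ]
shift [-0.0007, 0.0011, 0.048] turn [-0.07, 0.01, 0.03]
```

The heavy end is at −y, so I regrip near the +y end and swing it up.

```bash
python3 -m inch '[[[0,0,0.02],[0,0,0],0.3],[[0,0,0.02],[0,0,0],0.3],[[0,0,0.0085],[0,0,0],0.3],[[0,0,0],[0,0,0],1],[[0,0,0],[0,0,0],1],[[0.02,0,0],[0,0,0],1],[[0.02,0,0],[0,0,0],1],[[0.018,0,0],[0,0,0],1],[[0,0,0],[0,0,0],0.3],[[0,0,0],[0,0,0],0.3],[[0,0,0],[0,0,0],0.3],[[0,0,0],[0,0,0],0.3],[[0,0,-0.02],[0,0,0],0.3],[[0,0,-0.03],[0,0,0],0.3],[[0,0,-0.04],[0,0,0],0.3],[[0,0,-0.045],[0,0,0],0.3],[[0,0,-0.04],[0,0,0],0.3],[[0,0,0],[0,0,0],0.3],[[0,0,0],[0,0,0],0.3]]' 12
python3 - <<'E'
from h import *
go([.634,-.075,.204],90)
E
```

```text
time_s: 16.02
ee_pos: [0.4674, 0.0861, 0.2056]
eef_rot: [0.755, 0.656, -0.001, -0.001]
ft_force: [-0.5, 0.2, -4.6]
opening: 0.0492
grasp_force: 22.1
t 16.02 pos [0.4674 0.0861 0.2056] op 0.0492 gf 22.078302204608917 F [-0.51  0.24 -4.65] T [ 0.17  -0.003  0.023]
shift [-0.1364, 0.1874, 0.0013] turn [-0.13, 0.02, -7.99]
```

```bash
python3 -m inch '[[[-0.023,0.0453,0],[0,0,0],0.3],[[-0.023,0.0453,0],[0,0,0],0.3],[[-0.023,0.0453,0],[0,0,0],0.3],[[-0.0227,0.0451,0],[0,0,-8],0.3],[[0,0,0],[0,8.5,0],0.3],[[0,0,0],[0,8.5,0],0.3],[[0,0,0],[0,0,0],0.3],[[0,0,0],[0,0,0],0.3]]'
cat >> h.py <<'E'
def stand(y0,zs=(.08,.09,.10,.12,.14,.15)):
    p,d=read_camera('scene'); P,u,v=cloud('scene',d)
    Q=P[(abs(P[:,0]-.634)<.06)&(abs(P[:,1]-y0)<.07)]
    for z in zs:
        S=Q[abs(Q[:,2]-z)<.005]
        if len(S): print(z,S[:,0].min().round(3),S[:,0].max().round(3),S[:,1].min().round(3),S[:,1].max().round(3))
E
python3 - <<'E'
from h import *
stand(-.05); go([.634,-.075,.143])
E
```

```text
time_s: 17.02
ee_pos: [0.6343, -0.0294, 0.206]
eef_rot: [0.699, 0.7, 0.103, -0.104]
ft_force: [0.8, -0.6, -3.9]
opening: 0.0496
grasp_force: 22.2
0.08 0.594 0.669 -0.044 0.02
0.09 0.627 0.667 -0.044 0.011
0.1 0.615 0.662 -0.043 -0.003
0.12 0.617 0.661 -0.042 -0.001
0.14 0.625 0.662 -0.038 0.001
0.15 0.626 0.662 -0.037 0.001
t 17.07 pos [ 0.6344 -0.029   0.2065] op 0.0497 gf 22.203777730464935 F [ 0.15  1.76 -3.61] T [-0.304  0.007  0.014]
shift [-0.0624, -0.0004, 0.0475]
```

```bash
python3 -m inch '[[[0,0,0],[0,5,0],0.3],[[-0.02,0,0.015],[0,0,0],0.3],[[-0.02,0,0.015],[0,0,0],0.3],[[-0.0165,0,0.0135],[0,0,0],0.3],[[0,0,0],[0,0,0],0.3]]'
python3 - <<'E'
from h import *
stand(-.05,(.05,.06,.07,.1,.12)); go([.634,-.065,.143])
E
```

```text
time_s: 17.7
ee_pos: [0.6344, -0.0668, 0.1441]
eef_rot: [0.694, 0.694, 0.134, -0.135]
ft_force: [0.6, -1.0, -3.7]
opening: 0.05
grasp_force: 24.8
0.05 0.6 0.67 -0.071 0.02
0.06 0.601 0.67 -0.07 0.019
0.07 0.6 0.669 -0.068 0.02
0.1 0.612 0.663 -0.068 -0.031
0.12 0.615 0.663 -0.06 -0.03
t 17.75 pos [ 0.6344 -0.0663  0.1444] op 0.0494 gf 24.770034849643707 F [-0.36  0.31 -3.36] T [-0.498 -0.033 -0.053]
shift [0.0007, -0.0004, 0.0018]
```

```bash
python3 -m inch '[[[-0.001,0,0.0028],[0,0,0],0.3],[[0,0,0],[0,0,0],0.3]]'; python3 -m inch '[[[-0.0003,0,0.001],[0,0,0],0.3],[[0,0,0],[0,0,0],0.75],[[0,0,0],[0,0,0],1],[[0,0,0],[0,0,0],1],[[0,0,0],[0,0,0],1],[[0,0,-0.02],[0,0,0],1],[[0,0,-0.03],[0,0,0],1],[[0,0,-0.03],[0,0,0],1],[[0,0,0],[0,-7.3,0],1],[[0,0,0],[0,-7.3,0],1],[[0,0,0],[0,-7.4,0],1],[[0,0,-0.06],[0,0,0],1],[[0,0,-0.06],[0,0,0],1]]'
python3 - <<'E'
from h import *
snap('scene','s4');stand(-.05,(.07,.1,.12,.15)); go([.467,.282,.345],182.6)
E
```

```text
time_s: 18.0
ee_pos: [0.6348, -0.0655, 0.1435]
eef_rot: [0.694, 0.695, 0.135, -0.134]
ft_force: [-3.1, -0.4, 5.6]
opening: 0.0495
grasp_force: 25.9
time_s: 19.62
ee_pos: [0.6341, -0.0955, 0.3389]
eef_rot: [0.707, 0.707, 0.0, 0.0]
ft_force: [0.3, -0.5, 0.4]
opening: 0.0854
grasp_force: 0.0
0.07 0.6 0.671 -0.069 0.02
0.1 0.623 0.661 -0.069 -0.029
0.12 0.617 0.662 -0.068 -0.029
0.15 0.608 0.662 -0.07 -0.028
t 19.73 pos [ 0.6353 -0.0959  0.3452] op 0.0858 gf 0.0 F [ 0.8  -0.14  0.15] T [0.024 0.011 0.014]
shift [0.3779, -0.1683, -0.0029] turn [0.42, 0.7, -92.6]
```

View pics/s4.png

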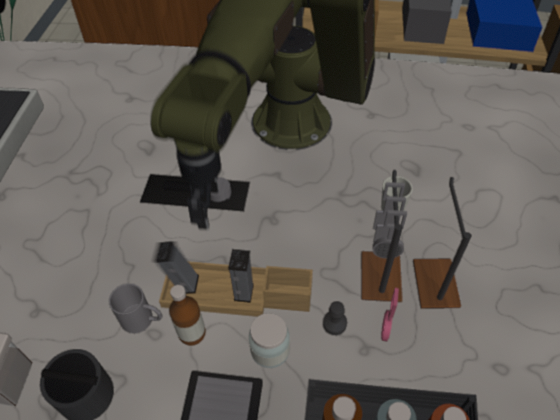

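Both cases stand in the bay, at (178,268) and (241,277) in the scene view. Now over to the front scraper.

```bash
python3 -m inch '[[[0.0472,-0.021,0],[0,0,0],1],[[0.0472,-0.021,0],[0,0,0],1],[[0.0472,-0.021,0],[0,0,0],1],[[0.0472,-0.021,0],[0,0,0],1],[[0.0472,-0.021,0],[0,0,0],1],[[0.0472,-0.021,0],[0,0,0],1],[[0.0472,-0.021,0],[0,0,0],1],[[0.0475,-0.0213,0],[0,0,0],1],[[0,0,0],[0,0,-9.26],1],[[0,0,0],[0,0,-9.26],1],[[0,0,0],[0,0,-9.26],1],[[0,0,0],[0,0,-9.26],1],[[0,0,0],[0,0,-9.26],1],[[0,0,0],[0,0,-9.26],1],[[0,0,0],[0,0,-9.26],1],[[0,0,0],[0,0,-9.26],1],[[0,0,0],[0,0,-9.26],1],[[0,0,0],[0,0,-9.26],1],[[0,0,0],[0,0,0],1]]'
python3 - <<'E'
from h import *
p,d=snap('wrist','w2'); P,u,v=cloud('wrist',d)
Q=P[(P[:,2]>.257)&(P[:,2]<.268)&(abs(P[:,1]-.285)<.03)]
h,e=np.histogram(Q[:,0],np.arange(.42,.62,.004)); print([(round(a,3),n) for a,n in zip(e,h) if n>0])
for x in(.467,.508,.547):
    S=Q[abs(Q[:,0]-x)<.008]; 
    if len(S): print(x,S.mean(0).round(3),S.min(0).round(3),S.max(0).round(3))
go([.467,.282,.237],182.6)
E
```

```text
time_s: 22.1
ee_pos: [0.4662, 0.282, 0.337]
eef_rot: [-0.022, 1.0, 0.0, 0.001]
ft_force: [0.1, -0.5, -0.4]
opening: 0.0854
grasp_force: 0.0
[(np.float64(0.424), np.int64(29)), (np.float64(0.428), np.int64(138)), (np.float64(0.432), np.int64(110)), (np.float64(0.436), np.int64(61)), (np.float64(0.44), np.int64(4)), (np.float64(0.46), np.int64(139)), (np.float64(0.464), np.int64(564)), (np.float64(0.468), np.int64(464)), (np.float64(0.472), np.int64(25)), (np.float64(0.5), np.int64(1)), (np.float64(0.504), np.int64(569)), (np.float64(0.508), np.int64(429)), (np.float64(0.512), np.int64(113)), (np.float64(0.54), np.int64(243)), (np.float64(0.544), np.int64(454)), (np.float64(0.548), np.int64(287)), (np.float64(0.552), np.int64(4))]
0.467 [0.467 0.283 0.261] [0.463 0.262 0.257] [0.473 0.304 0.264]
0.508 [0.508 0.284 0.261] [0.504 0.263 0.257] [0.514 0.305 0.264]
0.547 [0.546 0.285 0.261] [0.542 0.264 0.257] [0.552 0.307 0.264]
t 22.15 pos [0.4662 0.2821 0.3368] op 0.0851 gf 0.0 F [ 0.1  -0.45  0.26] T [-0.002 -0.002 -0.024]
shift [-0.0007, -0.0002, 0.0998] turn [0.02, 0.06, -0.21]
```

View pics/w2.png

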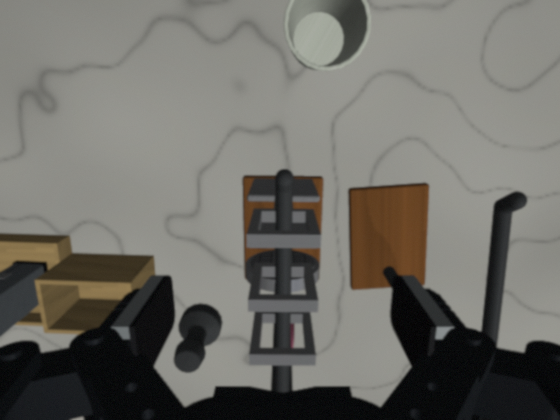

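The wrist view has the free peg end at (283,178). The three eye top bars are at v≈240, 300 and 357, the blade of the front scraper is at v≈190, and the sieve disc is at v≈265. The x positions 0.467, 0.508 and 0.546 agree with the first measurement. I grip the front eye, lift 20 mm and slide it off.

```bash
python3 -m inch '[[[-0.0007,-0.001,0.03],[0,0,0],1],[[0,0,0.03],[0,0,0],1],[[0,0,0.03],[0,0,0],1],[[0,0,0.0055],[0,0,0],1],[[0,0,0],[0,0,0],0.7],[[0,0,0],[0,0,0],0.3],[[0,0,0],[0,0,0],0.3],[[0,0,0],[0,0,0],0.3],[[0,0,0],[0,0,0],0.3]]' 30
python3 -m inch '[[[0,0,-0.01],[0,0,0],0.3],[[0,0,-0.011],[0,0,0],0.3],[[0,0,0],[0,0,0],0.3],[[0,0,0],[0,0,0],0.3]]'
python3 - <<'E'
from h import *
snap('wrist','w3');go([.467,.282,.237],182.6)
E
```

```text
time_s: 23.28
ee_pos: [0.4672, 0.2816, 0.2415]
eef_rot: [-0.023, 1.0, 0.0, 0.001]
ft_force: [-0.7, -0.1, 6.3]
opening: 0.0418
grasp_force: 32.3
time_s: 23.78
ee_pos: [0.4667, 0.2814, 0.2611]
eef_rot: [-0.023, 1.0, -0.0, -0.0]
ft_force: [-0.8, -0.1, -1.1]
opening: 0.0414
grasp_force: 31.8
t 23.82 pos [0.4667 0.2813 0.261 ] op 0.0418 gf 31.828091964125633 F [ 0.25  0.46 -1.32] T [-0.005 -0.032  0.04 ]
shift [-0.0003, 0.0007, 0.024] turn [-0.01, -0.03, 0.03]
```

View pics/w3.png

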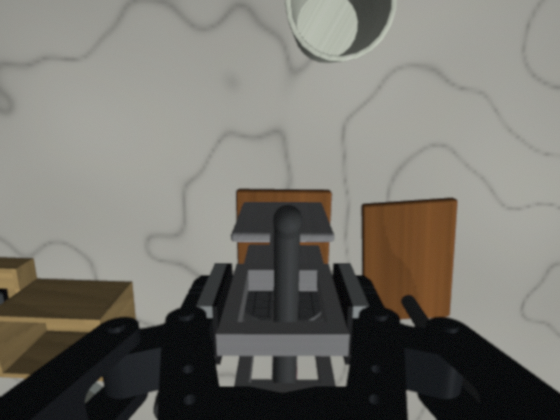

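The wrist view shows the eye gripped at (285,310) with the peg through its window. I slide it off slowly.

```bash
python3 -m inch '[[[0.012,0,0],[0,0,0],0.3],[[0.015,0,0],[0,0,0],0.3],[[0.015,0,0],[0,0,0],0.3],[[0.015,0,0],[0,0,0],0.3],[[0.015,0,0],[0,0,0],0.3],[[0.015,0,0],[0,0,0],0.3],[[0,0,0],[0,0,0],0.3]]'
python3 - <<'E'
from h import *
p,d=snap('wrist','w4')
P,u,v=cloud('wrist',d)
s=ctrl.sense()['ee_pos']
for x0 in(.424,.467,.508,.546): 
    Q=P[(P[:,2]>.255)&(P[:,2]<.29)&(abs(P[:,1]-.285)<.03)&(abs(P[:,0]-x0)<.012)]; print(x0,len(Q))
go([.38,.4015,.2615],187.1)
E
```

```text
time_s: 24.7
ee_pos: [0.3791, 0.2775, 0.2616]
eef_rot: [-0.023, 1.0, 0.0, 0.0]
ft_force: [0.6, 0.3, -0.9]
opening: 0.0415
grasp_force: 31.7
0.424 0
0.467 0
0.508 0
0.546 0
t 24.75 pos [0.3797 0.2775 0.2616] op 0.0411 gf 31.746087670326233 F [-0.08  0.21 -0.06] T [-0.007  0.023  0.021]
shift [-0.006, 0.1239, 0.0001] turn [0.01, 0.03, -4.44]
```

View pics/w4.png

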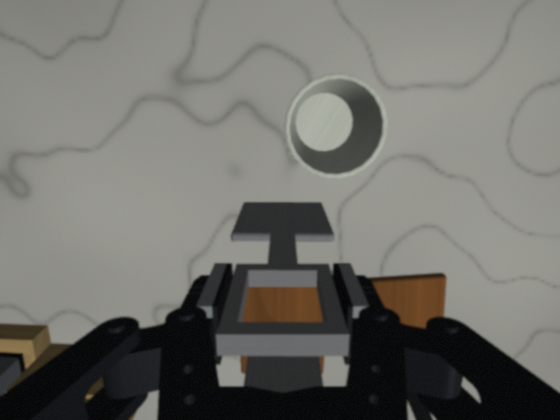

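The scraper is free of the peg and held at (285,310). I carry it across to line up with the spare peg.

```bash
python3 -m inch '[[[-0.002,0.041,0],[0,0,0],0.3],[[-0.002,0.041,0],[0,0,0],0.3],[[-0.002,0.042,0],[0,0,0],0.3],[[0,0,0],[0,0,-4.5],0.3],[[0,0,0],[0,0,0],0.3],[[0,0,0],[0,0,0],0.3]]'
python3 - <<'E'
from h import *
p,d=snap('wrist','w5'); P,u,v=cloud('wrist',d)
Q=P[(P[:,2]>.245)&(P[:,2]<.27)&(P[:,0]>.41)&(P[:,0]<.6)&(abs(P[:,1]-.42)<.04)]
print('peg wrist',len(Q)); 
p,d=read_camera('scene'); P,u,v=cloud('scene',d)
Q=P[(P[:,2]>.24)&(P[:,2]<.262)&(P[:,0]>.44)&(P[:,0]<.6)&(abs(P[:,1]-.42)<.03)]
f=np.polyfit(Q[:,0],Q[:,1],1); print(len(Q),f,np.polyval(f,[.38,.44,.55]))
go([.38,.402,.2615],187.1); go([.55,.4225,.2615],187.1)
E
```

```text
time_s: 25.5
ee_pos: [0.3805, 0.4012, 0.2613]
eef_rot: [-0.061, 0.998, -0.0, 0.0]
ft_force: [0.7, 0.3, -0.6]
opening: 0.0416
grasp_force: 31.9
peg wrist 0
246 [0.10135262 0.36312203] [0.40163602 0.40771718 0.41886597]
t 25.6 pos [0.3805 0.4012 0.2615] op 0.0415 gf 31.91540166735649 F [ 0.18  0.16 -1.24] T [ 0.015 -0.02   0.036]
shift [0.0004, 0.0008, -0.0] turn [0.01, 0.01, -0.07]
t 25.6 pos [0.3805 0.4012 0.2615] op 0.0415 gf 31.91540166735649 F [ 0.18  0.16 -1.24] T [ 0.015 -0.02   0.036]
shift [-0.1709, 0.0004, -0.0] turn [0.01, 0.01, -0.07]
```

View pics/w5.png

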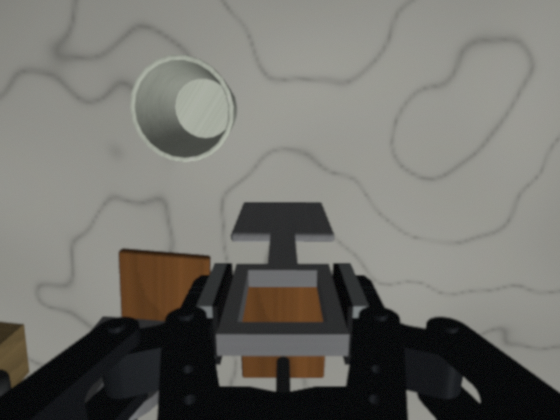

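The spare peg tip shows at (283,365), centred on the window. I slide the scraper on and lower it.

```bash
python3 -m inch '[[[-0.02,0,0],[0,0,0],0.3],[[-0.02,0,0],[0,0,0],0.3],[[-0.02,0,0],[0,0,0],0.3],[[-0.02,0,0],[0,0,0],0.3],[[-0.02,0,0],[0,0,0],0.3],[[-0.02,0,0],[0,0,0],0.3],[[-0.02,0,0],[0,0,0],0.3],[[-0.02,0,0],[0,0,0],0.3],[[-0.01,0,0],[0,0,0],0.3],[[0,0,0],[0,0,0],0.3]]'
python3 - <<'E'
from h import *
snap('wrist','w6');go([.55,.4225,.2415],187.1)
E
```

```text
time_s: 26.85
ee_pos: [0.5491, 0.4224, 0.261]
eef_rot: [-0.062, 0.998, -0.0, -0.0]
ft_force: [-0.2, 0.6, -1.4]
opening: 0.0418
grasp_force: 31.9
t 26.9 pos [0.5487 0.4226 0.2612] op 0.0417 gf 31.915597915649414 F [-0.18  0.66 -1.36] T [ 0.009  0.016 -0.036]
shift [-0.0013, -0.0002, 0.0197] turn [-0.0, -0.01, 0.01]
```

View pics/w6.png

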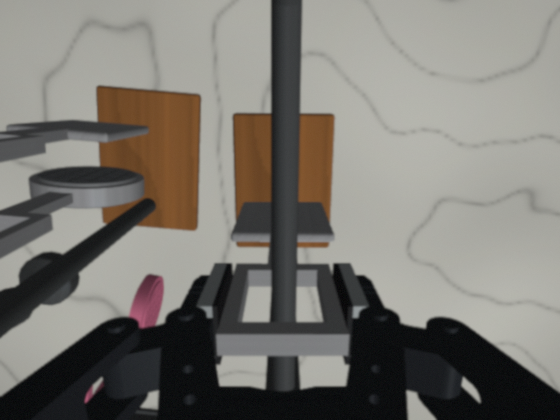

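The peg is through the window. I lower, release, and go over the second scraper.

```bash
python3 -m inch '[[[0,0,0.01],[0,0,0],0.3],[[0,0,0.0095],[0,0,0],0.3],[[0,0,0],[0,0,0],0.7],[[0,0,0],[0,0,0],1],[[0,0,0],[0,0,0],1],[[0,0,0],[0,0,0],1],[[0,0,-0.03],[0,0,0],1],[[0,0,-0.035],[0,0,0],1],[[0,0,-0.035],[0,0,0],1],[[0.019,-0.044,0],[0,0,0],1],[[0.019,-0.044,0],[0,0,0],1],[[0.0196,-0.0445,0],[0,0,4.5],1],[[0,0,0],[0,0,0],1],[[0,0,0],[0,0,0],1]]'
python3 - <<'E'
from h import *
p,d=snap('top','t7'); P,u,v=cloud('top',d)
for n,y0 in(('full',.285),('spare',.42)):
    Q=P[(P[:,2]>.2575)&(P[:,2]<.268)&(abs(P[:,1]-y0)<.028)&(P[:,0]>.44)&(P[:,0]<.6)]
    h,e=np.histogram(Q[:,0],np.arange(.44,.60,.008)); print(n,[(round(float(a),3),int(k)) for a,k in zip(e,h) if k>3])
go([.508,.284,.2415],182.6)
E
```

```text
time_s: 28.65
ee_pos: [0.5084, 0.2843, 0.3422]
eef_rot: [-0.023, 1.0, 0.0, 0.0]
ft_force: [0.2, -0.5, -0.3]
opening: 0.0853
grasp_force: 0.0
full [(0.504, 5), (0.536, 8), (0.544, 54), (0.584, 11)]
spare [(0.44, 11)]
t 28.7 pos [0.5084 0.2847 0.3419] op 0.0856 gf 0.0 F [ 0.64 -0.09  0.19] T [-0.008 -0.027  0.031]
shift [0.0004, -0.0007, 0.1004] turn [0.01, 0.01, 0.08]
```

```bash
python3 - <<'E'
from h import *
p,d=snap('scene','s7'); cv2.imwrite('pics/s7c.png',cv2.resize(p[150:350,330:500],(510,600)))
E
```

```text
(no output)
```

View pics/s7c.png

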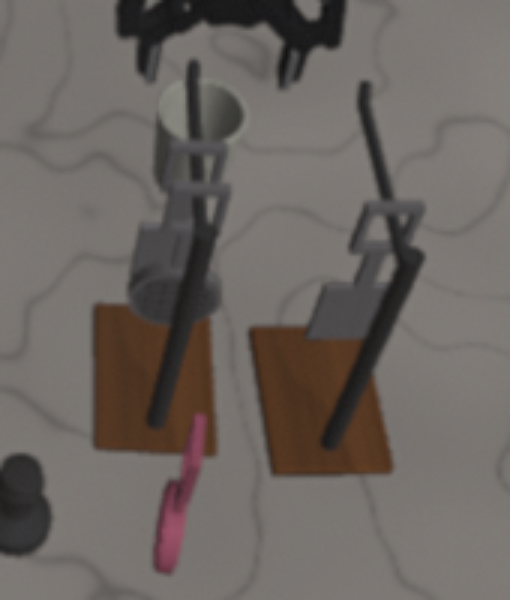

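The first scraper hangs on the spare hook at (390,230) in the crop, and the second scraper and the sieve are still on the crowded one. I repeat for the second.

```bash
python3 -m inch '[[[0,0,0.035],[0,0,0],1],[[0,0,0.035],[0,0,0],1],[[0,0,0.0304],[0,0,0],1],[[0,0,0],[0,0,0],0.7],[[0,0,0],[0,0,0],0.3],[[0,0,0],[0,0,0],0.3],[[0,0,0],[0,0,0],0.3],[[0,0,0],[0,0,0],0.3],[[0,0,-0.01],[0,0,0],0.3],[[0,0,-0.01],[0,0,0],0.3],[[0,0,0],[0,0,0],0.3],[[0,0,0],[0,0,0],0.3]]' 30
python3 -m inch '[[[0.012,0,0],[0,0,0],0.3],[[0.017,0,0],[0,0,0],0.3],[[0.017,0,0],[0,0,0],0.3],[[0.017,0,0],[0,0,0],0.3],[[0.017,0,0],[0,0,0],0.3],[[0.017,0,0],[0,0,0],0.3],[[0.017,0,0],[0,0,0],0.3],[[0.016,0,0],[0,0,0],0.3],[[0,0,0],[0,0,0],0.3]]'
python3 - <<'E'
from h import *
snap('wrist','w8');go([.38,.402,.2615],187.1)
E
```

```text
time_s: 30.25
ee_pos: [0.5081, 0.284, 0.2612]
eef_rot: [-0.023, 1.0, -0.0, -0.0]
ft_force: [-0.0, -0.1, -0.2]
opening: 0.0415
grasp_force: 32.3
time_s: 31.38
ee_pos: [0.3775, 0.2781, 0.2616]
eef_rot: [-0.023, 1.0, 0.0, 0.0]
ft_force: [0.3, -0.4, -0.5]
opening: 0.0416
grasp_force: 32.2
t 31.43 pos [0.3781 0.2781 0.2616] op 0.0416 gf 32.19891272485256 F [-0.02  0.58 -1.1 ] T [ 0.075 -0.021 -0.065]
shift [-0.0077, 0.1237, 0.0001] turn [0.01, 0.03, -4.44]
```

```bash
python3 -m inch '[[[-0.0025,0.041,0],[0,0,0],0.3],[[-0.0025,0.041,0],[0,0,0],0.3],[[-0.0025,0.0415,0],[0,0,0],0.3],[[0,0,0],[0,0,-4.5],0.3],[[0,0,0],[0,0,0],0.3],[[0,0,0],[0,0,0],0.3]]'
python3 - <<'E'
from h import *
p,d=snap('wrist','w9');go([.38,.402,.2615],187.1)
E
```

```text
time_s: 32.17
ee_pos: [0.3805, 0.4015, 0.2614]
eef_rot: [-0.061, 0.998, -0.0, 0.0]
ft_force: [0.1, 0.5, -0.5]
opening: 0.0415
grasp_force: 32.3
t 32.23 pos [0.3804 0.4014 0.2615] op 0.0415 gf 32.28298097848892 F [ 0.76  0.13 -1.38] T [0.028 0.015 0.01 ]
shift [0.0004, 0.0006, 0.0] turn [0.0, 0.01, -0.08]
```

View pics/w9.png

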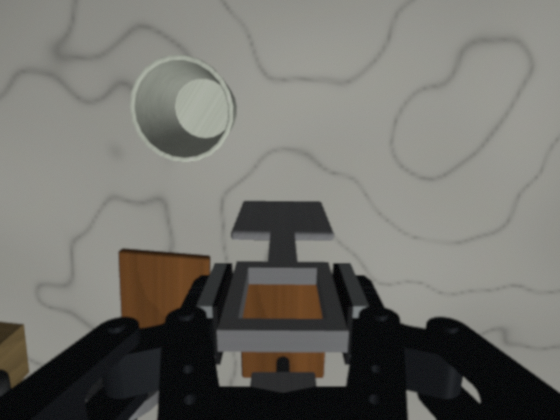

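The scraper is held as before and the peg tip is centred at (283,365). I insert, lower, release, and move over the sieve.

```bash
python3 -m inch '[[[-0.02,0,0],[0,0,0],0.3],[[-0.02,0,0],[0,0,0],0.3],[[-0.02,0,0],[0,0,0],0.3],[[-0.02,0,0],[0,0,0],0.3],[[-0.02,0,0],[0,0,0],0.3],[[-0.018,0,0],[0,0,0],0.3],[[0,0,0],[0,0,0],0.3],[[0,0,0.01],[0,0,0],0.3],[[0,0,0.0095],[0,0,0],0.3],[[0,0,0],[0,0,0],0.3]]'
python3 -m inch '[[[0,0,0],[0,0,0],0.7],[[0,0,0],[0,0,0],1],[[0,0,0],[0,0,0],1],[[0,0,0],[0,0,0],1],[[0,0,-0.03],[0,0,0],1],[[0,0,-0.035],[0,0,0],1],[[0,0,-0.035],[0,0,0],1],[[-0.0107,-0.045,0],[0,0,0],1],[[-0.0107,-0.045,0],[0,0,0],1],[[-0.0107,-0.0455,0],[0,0,4.5],1],[[0,0,0],[0,0,0],1],[[0,0,0],[0,0,0],1]]'
python3 - <<'E'
from h import *
p,d=snap('scene','s9'); cv2.imwrite('pics/s9c.png',cv2.resize(p[150:350,330:500],(510,600)))
P,u,v=cloud('scene',d)
Q=P[(P[:,2]>.2575)&(P[:,2]<.268)&(abs(P[:,1]-.285)<.028)&(P[:,0]>.44)&(P[:,0]<.58)]
print(len(Q),Q.mean(0),Q.min(0),Q.max(0))
go([.5465,.2855,.2415],182.6)
E
```

```text
time_s: 33.48
ee_pos: [0.497, 0.4166, 0.2426]
eef_rot: [-0.062, 0.998, 0.0, 0.001]
ft_force: [0.3, -0.8, 6.2]
opening: 0.0416
grasp_force: 33.1
time_s: 34.98
ee_pos: [0.5458, 0.2862, 0.3419]
eef_rot: [-0.023, 1.0, 0.0, -0.0]
ft_force: [-0.2, 0.5, 1.1]
opening: 0.0854
grasp_force: 0.0
106 [0.54268171 0.28296754 0.26159899] [0.44091755 0.26241219 0.25750474] [0.57081593 0.30340986 0.2665177 ]
t 35.02 pos [0.5457 0.2866 0.3419] op 0.0854 gf 0.0 F [-0.9   0.07  0.93] T [-0.012  0.007  0.031]
shift [-0.0008, -0.0012, 0.1004] turn [0.01, -0.01, 0.1]
```

View pics/s9c.png

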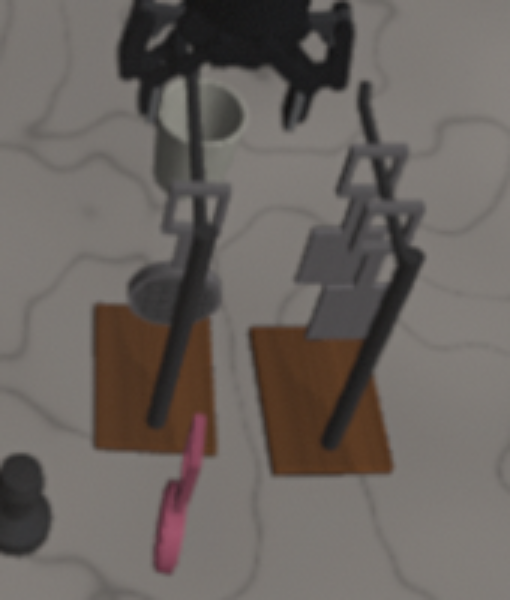

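Both scrapers hang on the spare hook at (380,180) and (400,225), and the sieve is alone on the crowded one. I take the sieve off.

```bash
python3 -m inch '[[[-0.0005,-0.001,0.035],[0,0,0],1],[[0,0,0.035],[0,0,0],1],[[0,0,0.0304],[0,0,0],1],[[0,0,0],[0,0,0],0.7],[[0,0,0],[0,0,0],0.3],[[0,0,0],[0,0,0],0.3],[[0,0,0],[0,0,0],0.3],[[0,0,0],[0,0,0],0.3],[[0,0,-0.01],[0,0,0],0.3],[[0,0,-0.01],[0,0,0],0.3],[[0,0,0],[0,0,0],0.3],[[0,0,0],[0,0,0],0.3]]' 30
python3 -m inch '[[[0.012,0,0],[0,0,0],0.3],[[0.017,0,0],[0,0,0],0.3],[[0.017,0,0],[0,0,0],0.3],[[0.017,0,0],[0,0,0],0.3],[[0.017,0,0],[0,0,0],0.3],[[0.017,0,0],[0,0,0],0.3],[[0.017,0,0],[0,0,0],0.3],[[0.017,0,0],[0,0,0],0.3],[[0.017,0,0],[0,0,0],0.3],[[0.017,0,0],[0,0,0],0.3],[[0.01,0,0],[0,0,0],0.3],[[0,0,0],[0,0,0],0.3]]'
python3 - <<'E'
from h import *
go([.376,.062,.3],179.2)
E
```

```text
time_s: 36.52
ee_pos: [0.5464, 0.2849, 0.2613]
eef_rot: [-0.023, 1.0, -0.0, -0.0]
ft_force: [0.5, 0.4, -1.0]
opening: 0.0415
grasp_force: 32.7
time_s: 38.02
ee_pos: [0.3712, 0.277, 0.2617]
eef_rot: [-0.023, 1.0, 0.0, 0.0]
ft_force: [1.0, 0.1, -0.4]
opening: 0.0417
grasp_force: 32.6
t 38.02 pos [0.3712 0.277  0.2617] op 0.0417 gf 32.640430480241776 F [ 0.95  0.06 -0.43] T [ 0.019 -0.044 -0.028]
shift [0.0052, -0.215, -0.0383] turn [0.01, 0.02, 3.46]
```

```bash
python3 -m inch '[[[0.001,-0.043,-0.008],[0,0,0],0.3],[[0.001,-0.043,-0.008],[0,0,0],0.3],[[0.001,-0.043,-0.008],[0,0,0],0.3],[[0.001,-0.043,-0.007],[0,0,0],0.3],[[0.001,-0.043,-0.007],[0,0,3.4],0.3],[[0,0,0],[0,0,0],0.3]]'
python3 - <<'E'
from h import *
np.set_printoptions(precision=3,suppress=True)
for c in('scene','top'):
    p,d=snap(c,c+'10'); P,u,v=cloud(c,d)
    Q=P[(abs(P[:,2]-.08)<.006)&(abs(P[:,0]-.634)<.05)&(P[:,1]>-.01)&(P[:,1]<.14)]
    print(c,len(Q),cv2.minAreaRect(Q[:,:2].astype(np.float32)) if len(Q)>5 else '', [np.median(r['xyz'][0]) for r in nets.mark_of(c,'bin')][:1],[r['xyz'] for r in nets.mark_of(c,'bin')][:1])
go([.634,.062,.3],179.2)
E
```

```text
time_s: 38.78
ee_pos: [0.377, 0.0599, 0.3001]
eef_rot: [0.009, 1.0, -0.0, 0.001]
ft_force: [-0.1, 0.6, -1.0]
opening: 0.0416
grasp_force: 32.6
scene 413 ((0.6317794919013977, 0.05961889028549194), (0.07654782384634018, 0.11029323935508728), 0.9965647459030151) [np.float64(0.3763)] [[0.3763, 0.0617, 0.2925]]
top 260 ((0.6298486590385437, 0.06203429028391838), (0.07093054056167603, 0.10996830463409424), 0.9272676110267639) [np.float64(0.632)] [[0.632, 0.058, 0.0076]]
t 39.08 pos [0.377 0.063 0.299] op 0.0418 gf 32.63901963829994 F [ 0.06 -0.03  0.53] T [-0.005 -0.042  0.007]
shift [-0.2575, 0.0024, -0.0008] turn [0.0, -0.03, 0.12]
```

```bash
python3 -m inch '[[[-0.0425,0,0],[0,0,0],0.3],[[-0.0425,0,0],[0,0,0],0.3],[[-0.0425,0,0],[0,0,0],0.3],[[-0.0425,0,0],[0,0,0],0.3],[[-0.0425,0,0],[0,0,0],0.3],[[-0.0425,0.001,0],[0,0,-1.5],0.3],[[0,0,0],[0,0,0],0.3],[[0,0,0],[0,0,0],0.3]]'
python3 - <<'E'
from h import *
snap('wrist','w11')
p,d=snap('scene','s11'); P,u,v=cloud('scene',d)
Q=P[(abs(P[:,0]-.632)<.05)&(abs(P[:,1]-.06)<.06)]
for z in(.16,.18,.2,.22):
    S=Q[abs(Q[:,2]-z)<.007]
    if len(S): print(z,len(S),S.min(0).round(3),S.max(0).round(3))
go([.632,.0605,.16],180.9)
E
```

```text
time_s: 40.08
ee_pos: [0.6312, 0.0602, 0.299]
eef_rot: [-0.007, 1.0, 0.0, -0.0]
ft_force: [0.7, -0.2, -0.6]
opening: 0.0417
grasp_force: 32.7
0.16 64 [0.636 0.03  0.154] [0.642 0.089 0.167]
0.18 111 [0.628 0.024 0.173] [0.644 0.095 0.187]
0.2 135 [0.626 0.024 0.193] [0.644 0.094 0.207]
0.22 115 [0.626 0.038 0.213] [0.643 0.082 0.227]
t 40.17 pos [0.6309 0.06   0.3   ] op 0.0412 gf 32.66505315899849 F [ 0.36 -0.7  -0.3 ] T [ 0.044 -0.012  0.037]
shift [-0.001, 0.0005, 0.14] turn [0.0, 0.03, -0.14]
```

View pics/w11.png

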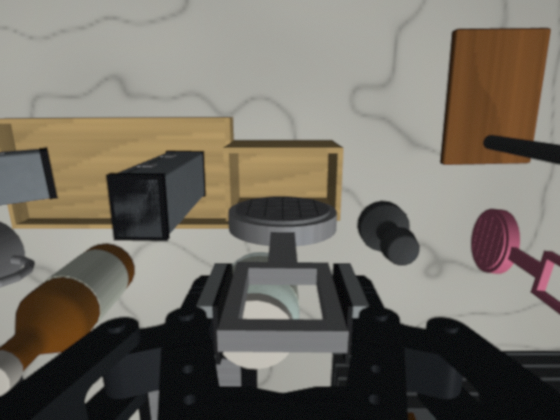

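The wrist view shows the sieve disc at (283,215) over the bin at (283,185), with case 2 at (160,195) clear on the side. I lower it in.

```bash
python3 -m inch '[[[0.003,0,0.03],[0,0,0],0.3],[[0,0,0.03],[0,0,0],0.3],[[0,0,0.03],[0,0,0],0.3],[[0,0,0.02],[0,0,0],0.3],[[0,0,0.02],[0,0,0],0.3],[[0,0,0.01],[0,0,0],0.3],[[0,0,0],[0,0,0],0.3]]'
python3 -m inch '[[[0,0,0.002],[0,0,0],0.3],[[0,0,0.002],[0,0,0],0.3],[[0,0,0],[0,0,0],0.3]]'
python3 - <<'E'
from h import *
go([.632,.0605,.1555],180.9)
E
```

```text
time_s: 41.05
ee_pos: [0.6282, 0.0596, 0.1597]
eef_rot: [-0.006, 1.0, 0.0, -0.0]
ft_force: [0.4, 0.3, -0.6]
opening: 0.0413
grasp_force: 32.7
time_s: 41.42
ee_pos: [0.6292, 0.0596, 0.1573]
eef_rot: [-0.006, 1.0, 0.0, 0.001]
ft_force: [-1.0, 1.4, 8.2]
opening: 0.0417
grasp_force: 33.6
t 41.42 pos [0.6292 0.0596 0.1573] op 0.0417 gf 33.60783040523529 F [-1.01  1.39  8.19] T [-0.023  0.326 -0.071]
shift [-0.0029, 0.0009, 0.0019] turn [0.01, 0.16, -0.16]
```

Contact with the floor. I release, retract and check.

```bash
python3 -m inch '[[[0,0,0],[0,0,0],0.7],[[0,0,0],[0,0,0],1],[[0,0,0],[0,0,0],1],[[0,0,0],[0,0,0],1],[[0,0,-0.03],[0,0,0],1],[[0,0,-0.04],[0,0,0],1],[[0,0,-0.05],[0,0,0],1],[[0,0,-0.05],[0,0,0],1],[[0.05,0,0],[0,0,0],1],[[0.05,0,0],[0,0,0],1],[[0.05,0,0],[0,0,0],1],[[0.05,0,0],[0,0,0],1],[[0,0,0],[0,0,0],1],[[0,0,0],[0,0,0],1]]'
python3 - <<'E'
from h import *
p,d=snap('scene','s12'); cv2.imwrite('pics/s12c.png',cv2.resize(p[120:390,90:490],(800,540)))
stand(-.165,(.07,.15)); stand(-.05,(.1,.15)); stand(.06,(.1,.15,.16))
for q in['syrup','jar','cup','tamper','pitcher','portafilter','sieve_head','sieve_eye','case_a_mid']:
    print(q,[(np.round(r['xyz'],3).tolist(),round(r['p'],2)) for r in nets.mark_of('scene',q)][:3])
E
```

```text
time_s: 43.18
ee_pos: [0.429, 0.0569, 0.3259]
eef_rot: [-0.006, 1.0, 0.0, 0.0]
ft_force: [0.2, -0.2, 0.5]
opening: 0.0854
grasp_force: 0.0
0.07 0.613 0.662 -0.235 -0.218
0.1 0.614 0.662 -0.068 -0.029
0.15 0.607 0.663 -0.07 -0.029
0.1 0.631 0.637 0.053 0.065
0.15 0.633 0.637 0.038 0.078
0.16 0.631 0.637 0.038 0.078
syrup [([0.757, -0.152, -0.001], 0.79)]
jar [([0.775, 0.038, 0.002], 0.65), ([0.553, 0.419, 0.238], 0.64)]
cup [([0.326, 0.316, -0.002], 0.88), ([0.63, 0.056, 0.044], 0.61)]
tamper [([0.693, 0.179, 0.004], 0.69), ([0.632, -0.063, -0.0], 0.5)]
pitcher [([0.731, -0.299, -0.007], 0.68), ([0.538, 0.422, 0.251], 0.65)]
portafilter [([0.326, -0.243, 0.0], 0.89)]
sieve_head [([0.63, 0.055, 0.041], 0.85), ([0.699, 0.293, 0.035], 0.59), ([0.636, -0.046, 0.082], 0.49)]
sieve_eye [([0.628, 0.062, 0.15], 0.56)]
case_a_mid [([0.633, -0.254, 0.066], 0.62)]
```

View pics/s12c.png

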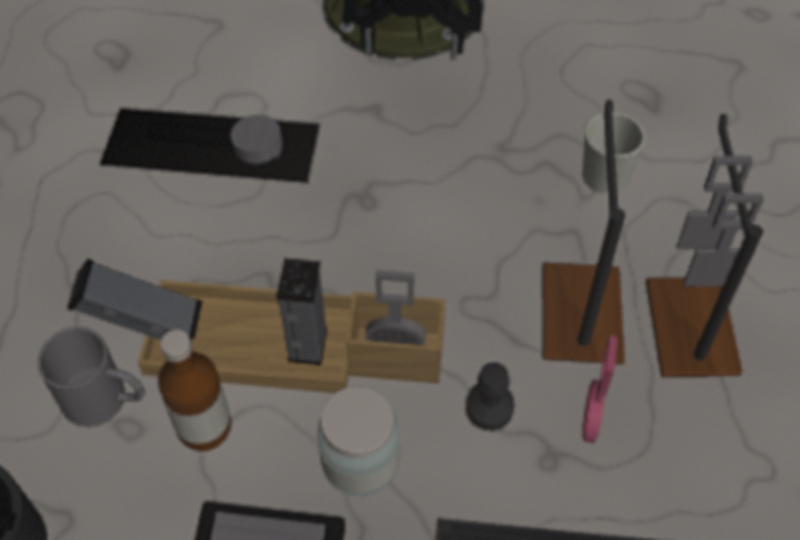

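Case 1, at (135,300) in the crop, has been knocked over and now leans on the bay's end wall. The sieve, case 2 and the scrapers are fine. Counting back, I have viewed 16 pictures, two over the limit of 14, so I look at no more and measure the leaning case by depth alone.

```bash
python3 - <<'E'
from h import *
np.set_printoptions(precision=3,suppress=True)
for c in('top','scene'):
    p,d=read_camera(c); P,u,v=cloud(c,d)
    Q=P[(abs(P[:,0]-.634)<.055)&(P[:,1]>-.36)&(P[:,1]<-.11)&(P[:,2]>.036)]
    print(c,len(Q))
    for y in np.arange(-.36,-.11,.015):
        S=Q[abs(Q[:,1]-y)<.0075]
        if len(S)>3: print(round(float(y),3),len(S),'x',S[:,0].min().round(3),S[:,0].max().round(3),'z',S[:,2].min().round(3),np.percentile(S[:,2],[50,90]))
go([.634,-.26,.3],90)
E
```

```text
top 1155
-0.33 14 x 0.613 0.654 z 0.085 [0.092 0.095]
-0.315 57 x 0.612 0.663 z 0.076 [0.104 0.116]
-0.3 133 x 0.611 0.663 z 0.073 [0.117 0.12 ]
-0.285 139 x 0.609 0.661 z 0.063 [0.107 0.112]
-0.27 140 x 0.609 0.66 z 0.054 [0.097 0.102]
-0.255 133 x 0.608 0.66 z 0.042 [0.088 0.093]
-0.24 131 x 0.608 0.659 z 0.036 [0.077 0.082]
-0.225 124 x 0.606 0.659 z 0.04 [0.067 0.073]
-0.21 113 x 0.606 0.657 z 0.046 [0.058 0.063]
-0.195 113 x 0.606 0.655 z 0.037 [0.049 0.054]
-0.18 58 x 0.605 0.656 z 0.038 [0.042 0.045]
scene 1562
-0.33 26 x 0.614 0.666 z 0.086 [0.093 0.099]
-0.315 90 x 0.613 0.667 z 0.078 [0.108 0.12 ]
-0.3 198 x 0.612 0.668 z 0.067 [0.115 0.121]
-0.285 197 x 0.613 0.666 z 0.056 [0.104 0.11 ]
-0.27 193 x 0.612 0.666 z 0.051 [0.095 0.101]
-0.255 193 x 0.612 0.663 z 0.041 [0.085 0.092]
-0.24 183 x 0.61 0.663 z 0.038 [0.075 0.082]
-0.225 172 x 0.612 0.663 z 0.037 [0.066 0.071]
-0.21 137 x 0.61 0.662 z 0.046 [0.058 0.063]
-0.195 123 x 0.608 0.659 z 0.038 [0.048 0.053]
-0.18 50 x 0.608 0.66 z 0.036 [0.042 0.046]
t 43.92 pos [0.428 0.057 0.326] op 0.0854 gf 0.0 F [ 0.39 -0.15  1.02] T [-0.059  0.006 -0.029]
shift [-0.2014, -0.3195, 0.0255] turn [-0.0, 0.0, 90.73]
```

```bash
python3 -m inch '[[[-0.0252,-0.04,0],[0,0,0],1],[[-0.0252,-0.04,0],[0,0,0],1],[[-0.0252,-0.04,0],[0,0,0],1],[[-0.0252,-0.04,0],[0,0,0],1],[[-0.0252,-0.04,0],[0,0,0],1],[[-0.0252,-0.04,0],[0,0,0],1],[[-0.0252,-0.04,0],[0,0,0],1],[[-0.025,-0.0395,0],[0,0,0],1],[[0,0,0],[0,0,9.1],0.7],[[0,0,0],[0,0,9.1],0.7],[[0,0,0],[0,0,9.1],0.7],[[0,0,0],[0,0,9.1],0.7],[[0,0,0],[0,0,9.1],0.7],[[0,0,0],[0,0,9.1],0.7],[[0,0,0],[0,0,9.1],0.7],[[0,0,0],[0,0,9.1],0.7],[[0,0,0],[0,0,9.1],0.7],[[0,0,0],[0,0,8.8],0.7],[[0,0,0],[0,0,0],0.7]]'
python3 - <<'E'
from h import *
np.set_printoptions(precision=3,suppress=True)
p,d=read_camera('wrist'); P,u,v=cloud('wrist',d)
Q=P[(P[:,0]>.57)&(P[:,0]<.78)&(P[:,1]>-.36)&(P[:,1]<-.2)&(P[:,2]>.04)&(P[:,2]<.14)]
print(len(Q))
for y in np.arange(-.35,-.2,.01):
    S=Q[abs(Q[:,1]-y)<.005]; A=S[S[:,0]<.675]; B=S[S[:,0]>.675]
    print(round(float(y),3),(A[:,0].min().round(3),A[:,0].max().round(3),A[:,2].max().round(3)) if len(A)>3 else '',(B[:,0].min().round(3),B[:,2].max().round(3)) if len(B)>3 else '')
print([(r['xyz'],r['p']) for r in nets.mark_of('wrist','pitcher')][:2])
go([.637,-.292,.092],92)
E
```

```text
time_s: 46.3
ee_pos: [0.634, -0.26, 0.3253]
eef_rot: [0.707, 0.708, -0.0, -0.0]
ft_force: [0.0, 0.6, -0.4]
opening: 0.0601
grasp_force: 0.0
10713
-0.35  
-0.34  (np.float64(0.728), np.float64(0.1))
-0.33 (np.float64(0.614), np.float64(0.664), np.float64(0.093)) (np.float64(0.708), np.float64(0.102))
-0.32 (np.float64(0.613), np.float64(0.664), np.float64(0.11)) (np.float64(0.699), np.float64(0.102))
-0.31 (np.float64(0.613), np.float64(0.664), np.float64(0.122)) (np.float64(0.694), np.float64(0.101))
-0.3 (np.float64(0.613), np.float64(0.663), np.float64(0.122)) (np.float64(0.693), np.float64(0.102))
-0.29 (np.float64(0.613), np.float64(0.663), np.float64(0.115)) (np.float64(0.693), np.float64(0.102))
-0.28 (np.float64(0.611), np.float64(0.662), np.float64(0.109)) (np.float64(0.694), np.float64(0.102))
-0.27 (np.float64(0.611), np.float64(0.662), np.float64(0.102)) (np.float64(0.698), np.float64(0.102))
-0.26 (np.float64(0.611), np.float64(0.661), np.float64(0.095)) (np.float64(0.707), np.float64(0.102))
-0.25 (np.float64(0.611), np.float64(0.66), np.float64(0.089)) (np.float64(0.731), np.float64(0.089))
-0.24 (np.float64(0.611), np.float64(0.66), np.float64(0.084)) (np.float64(0.732), np.float64(0.088))
-0.23 (np.float64(0.609), np.float64(0.659), np.float64(0.076)) (np.float64(0.733), np.float64(0.084))
-0.22 (np.float64(0.609), np.float64(0.66), np.float64(0.07)) (np.float64(0.734), np.float64(0.073))
-0.21 (np.float64(0.609), np.float64(0.658), np.float64(0.064)) 
[([0.7377, -0.2936, -0.002], 0.89), ([0.6328, -0.1198, 0.0053], 0.45)]
t 46.4 pos [ 0.634 -0.26   0.325] op 0.0595 gf 0.0 F [ 0.77 -0.72  0.63] T [-0.025 -0.037 -0.005]
shift [-0.0321, 0.0029, 0.2334] turn [-0.01, -0.0, -1.76]
```

```bash
python3 -m inch '[[[-0.016,0.002,0.03],[0,0,0],0.7],[[-0.016,0.002,0.03],[0,0,-1.8],0.7],[[0,0,0.05],[0,0,0],0.7],[[0,0,0.05],[0,0,0],0.7],[[0,0,0.04],[0,0,0],0.7],[[0,0,0.02],[0,0,0],0.7],[[0,0,0.0165],[0,0,0],0.7],[[0,0,0],[0,0,0],0.3],[[0,0,0],[0,0,0],0.3],[[0,0,0],[0,0,0],0.3],[[0,0,0],[0,0,0],0.3]]' 15
python3 -m inch '[[[0.005,0,-0.02],[0,0,0],0.3],[[0.01,0,-0.02],[0,0,0],0.3],[[0.02,0,-0.025],[0,0,0],0.3],[[0.025,0,-0.03],[0,0,0],0.3],[[0.03,0,-0.025],[0,0,0],0.3],[[0.03,0,0],[0,0,0],0.3],[[0,0,0],[0,0,0],0.3],[[0,0,0],[0,0,0],0.3],[[0,0,0],[0,0,0],0.3]]'
python3 - <<'E'
from h import *
stand(-.16,(.08,.09,.10,.12,.14,.15)); go([.634,-.147,.143],90)
E
```

```text
time_s: 47.78
ee_pos: [0.6382, -0.292, 0.0895]
eef_rot: [0.696, 0.718, 0.0, 0.0]
ft_force: [0.6, -0.8, -3.8]
opening: 0.0498
grasp_force: 18.2
time_s: 48.9
ee_pos: [0.6341, -0.1727, 0.2093]
eef_rot: [0.696, 0.718, -0.0, 0.0]
ft_force: [0.2, -0.7, -3.6]
opening: 0.05
grasp_force: 17.9
0.12 0.658 0.658 -0.091 -0.091
0.14 0.655 0.659 -0.119 -0.09
0.15 0.654 0.66 -0.126 -0.09
t 48.95 pos [ 0.6341 -0.1727  0.2091] op 0.0494 gf 17.90952980518341 F [ 0.04 -0.66 -2.75] T [-0.385  0.004 -0.058]
shift [0.0257, 0.0007, 0.0661] turn [0.0, 0.01, 1.78]
```

It has not swung yet. I back away from case 2 and ease the grip.

```bash
python3 -m inch '[[[-0.03,0,0],[0,0,0],0.3],[[-0.02,0,0],[0,0,0],0.3],[[0,0,0],[0,0,0],0.3]]'; python3 -m inch '[[[0,0,0],[0,0,0],0.3],[[0,0,0],[0,0,0],0.3],[[0,0,0],[0,0,0],0.3],[[0,0,0],[0,0,0],0.3]]' 6
python3 - <<'E'
from h import *
stand(-.19,(.08,.09,.10,.12,.14,.15,.18)); go([.634,-.147,.143],90)
E
```

```text
time_s: 49.32
ee_pos: [0.6355, -0.2236, 0.2086]
eef_rot: [0.697, 0.718, -0.0, -0.0]
ft_force: [-0.2, -0.4, -4.5]
opening: 0.0499
grasp_force: 17.1
time_s: 49.82
ee_pos: [0.6359, -0.2217, 0.2091]
eef_rot: [0.696, 0.718, 0.0, 0.0]
ft_force: [0.0, 0.1, -4.2]
opening: 0.05
grasp_force: 17.1
0.12 0.66 0.66 -0.142 -0.142
0.14 0.657 0.662 -0.169 -0.125
0.15 0.606 0.663 -0.183 -0.12
0.18 0.61 0.663 -0.217 -0.144
t 49.88 pos [ 0.6358 -0.2218  0.2091] op 0.0496 gf 17.05751895904541 F [-0.09 -0.17 -4.31] T [-0.292 -0.031  0.065]
shift [0.0748, 0.0006, 0.0661] turn [0.0, -0.0, 1.85]
```

Static friction holds it at about 38°. The safe option is to lay it back flat on the counter where it was and repeat the regrip that worked.

```bash
python3 -m inch '[[[0.006,-0.0445,0],[0,0,0],0.3],[[0.006,-0.0445,0],[0,0,0],0.3],[[0.006,-0.0445,0],[0,0,0],0.3],[[0.006,-0.0445,0],[0,0,0],0.3],[[0,0,0],[0,9.5,0],0.3],[[0,0,0],[0,9.5,0],0.3],[[0,0,0],[0,9.5,0],0.3],[[0,0,0],[0,9.5,0],0.3],[[0,0,0],[0,0,0],0.3]]' 25
cat >> h.py <<'E'
def region(c,x0,x1,y0,y1,z0,step=.02):
    p,d=read_camera(c); P,u,v=cloud(c,d)
    Q=P[(P[:,0]>x0)&(P[:,0]<x1)&(P[:,1]>y0)&(P[:,1]<y1)&(P[:,2]>z0)]
    for y in np.arange(y0,y1,step):
        S=Q[abs(Q[:,1]-y)<step/2]
        if len(S)>3: print(round(float(y),3),len(S),'x',S[:,0].min().round(3),S[:,0].max().round(3),'z',S[:,2].min().round(3),np.percentile(S[:,2],[50,90]).round(3))
E
python3 - <<'E'
from h import *
region('scene',.42,.50,-.26,.0,.1); go([.458,-.195,.035],90)
E
```

```text
time_s: 51.0
ee_pos: [0.4569, -0.2047, 0.2079]
eef_rot: [0.659, 0.678, 0.226, -0.234]
ft_force: [0.3, -0.3, -4.8]
opening: 0.05
grasp_force: 21.8
-0.26 486 x 0.42 0.5 z 0.243 [0.33  0.454]
-0.24 646 x 0.42 0.5 z 0.185 [0.282 0.442]
-0.22 315 x 0.421 0.499 z 0.184 [0.23  0.259]
-0.2 250 x 0.421 0.499 z 0.185 [0.224 0.228]
-0.18 222 x 0.432 0.49 z 0.184 [0.225 0.228]
-0.16 214 x 0.43 0.484 z 0.186 [0.224 0.227]
-0.14 221 x 0.43 0.485 z 0.187 [0.224 0.227]
-0.12 222 x 0.43 0.484 z 0.186 [0.223 0.227]
-0.1 220 x 0.429 0.483 z 0.184 [0.223 0.226]
-0.08 92 x 0.429 0.482 z 0.185 [0.211 0.225]
t 51.05 pos [ 0.4571 -0.2043  0.2084] op 0.0496 gf 21.816291511058807 F [ 0.14  0.12 -4.6 ] T [-1.094 -0.006 -0.017]
shift [-0.099, 0.0014, 0.1427] turn [-0.63, -37.82, 1.69]
```

```bash
python3 -m inch '[[[-0.0274,0,0.035],[0,0,0],0.3],[[-0.0274,0,0.035],[0,0,0],0.3],[[-0.0274,0,0.035],[0,0,0],0.3],[[-0.0244,0,0.0313],[0,0,0],0.3],[[0,0,0],[0,0,0],0.3],[[0,0,0],[0,0,0],0.7],[[0,0,0],[0,0,0],1],[[0,0,0],[0,0,0],1],[[0,0,-0.03],[0,0,0],1],[[0,0,-0.03],[0,0,0],1],[[0,0,-0.04],[0,0,0],1],[[0,0,0],[0,-9.5,0],1],[[0,0,0],[0,-9.5,0],1],[[0,0,0],[0,-9.5,0],1],[[0,0,0],[0,-9.4,0],1],[[0,0,0],[0,0,0],1]]' 25
python3 - <<'E'
from h import *
region('scene',.40,.52,-.26,.0,.03,.01); go([.457,-.215,.032],90)
E
```

```text
time_s: 53.05
ee_pos: [0.4594, -0.2642, 0.1158]
eef_rot: [0.695, 0.719, 0.001, 0.0]
ft_force: [0.7, 0.2, 0.2]
opening: 0.0852
grasp_force: 0.0
-0.26 244 x 0.4 0.52 z 0.108 [0.238 0.374]
-0.25 401 x 0.402 0.52 z 0.116 [0.271 0.378]
-0.24 353 x 0.401 0.52 z 0.034 [0.359 0.429]
-0.23 451 x 0.4 0.519 z 0.031 [0.337 0.431]
-0.22 425 x 0.401 0.511 z 0.03 [0.368 0.436]
-0.21 479 x 0.401 0.496 z 0.031 [0.373 0.438]
-0.2 454 x 0.4 0.486 z 0.031 [0.38  0.441]
-0.19 408 x 0.4 0.484 z 0.031 [0.387 0.441]
-0.18 361 x 0.4 0.486 z 0.03 [0.392 0.442]
-0.17 304 x 0.4 0.485 z 0.032 [0.392 0.44 ]
-0.16 147 x 0.4 0.484 z 0.03 [0.388 0.438]
-0.15 67 x 0.433 0.483 z 0.031 [0.041 0.044]
-0.14 64 x 0.434 0.482 z 0.031 [0.041 0.043]
-0.13 69 x 0.431 0.483 z 0.031 [0.04  0.044]
-0.12 65 x 0.431 0.483 z 0.031 [0.041 0.044]
-0.11 63 x 0.43 0.483 z 0.03 [0.04  0.043]
-0.1 70 x 0.429 0.482 z 0.031 [0.04  0.043]
-0.09 55 x 0.43 0.481 z 0.03 [0.04  0.044]
t 53.1 pos [ 0.4593 -0.2647  0.1156] op 0.0858 gf 0.0 F [ 0.69 -0.17  0.5 ] T [ 0.003 -0.038  0.074]
shift [0.0495, -0.0007, 0.0837] turn [0.04, -0.2, 1.9]
```

```bash
python3 -m inch '[[[0.0445,0.002,0],[0,0,0],1],[[0,0,0.04],[0,0,0],1],[[0,0,0.0425],[0,0,0],1],[[0,0,0],[0,0,0],1],[[0,0,0],[0,0,0],0.3],[[0,0,0],[0,0,0],0.3],[[0,0,0],[0,0,0],0.3],[[0,0,0],[0,0,0],0.3],[[0,0,-0.02],[0,0,0],0.3],[[0,0,-0.03],[0,0,0],0.3],[[0,0,-0.04],[0,0,0],0.3],[[0,0,-0.045],[0,0,0],0.3],[[0,0,-0.04],[0,0,0],0.3],[[0,0,0],[0,0,0],0.3],[[0,0,0],[0,0,0],0.3]]' 12
python3 - <<'E'
from h import *
p,d=read_camera('scene'); P,u,v=cloud('scene',d)
Q=P[(abs(P[:,0]-.46)<.06)&(abs(P[:,1]+.2)<.1)]
for z in(.07,.09,.11,.13,.15,.17):
    S=Q[abs(Q[:,2]-z)<.006]
    if len(S): print(z,S.min(0).round(3),S.max(0).round(3))
go([.634,-.155,.207],90)
E
```

```text
time_s: 54.98
ee_pos: [0.4591, -0.2206, 0.2065]
eef_rot: [0.696, 0.718, 0.0, -0.001]
ft_force: [-0.3, -0.8, -4.4]
opening: 0.05
grasp_force: 22.0
0.07 [ 0.43  -0.229  0.064] [ 0.488 -0.187  0.076]
0.09 [ 0.435 -0.232  0.084] [ 0.489 -0.189  0.096]
0.11 [ 0.437 -0.238  0.104] [ 0.489 -0.194  0.116]
0.13 [ 0.436 -0.243  0.124] [ 0.489 -0.199  0.136]
0.15 [ 0.436 -0.247  0.144] [ 0.489 -0.203  0.156]
0.17 [ 0.437 -0.251  0.164] [ 0.489 -0.208  0.176]
t 55.02 pos [ 0.4591 -0.2206  0.206 ] op 0.0496 gf 21.983553171157837 F [ 0.08  0.44 -4.29] T [-0.045 -0.001  0.01 ]
shift [0.06, 0.1769, -0.0011] turn [-0.12, -0.18, 1.83]
```

It swung to within about 12° of vertical. I carry it to the bay and level it.

```bash
python3 -m inch '[[[0.015,0.0442,0],[0,0,0],0.3],[[0.015,0.0442,0],[0,0,0],0.3],[[0.015,0.0442,0],[0,0,0],0.3],[[0.015,0.0443,0],[0,0,1.8],0.3],[[0,0,0],[0,-6.3,0],0.3],[[0,0,0],[0,-6.2,0],0.3],[[0,0,0],[0,0,0],0.3],[[0,0,0],[0,0,0],0.3]]'
python3 - <<'E'
from h import *
stand(-.17,(.08,.09,.10,.12,.14,.15)); go([.634,-.147,.145])
E
```

```text
time_s: 56.02
ee_pos: [0.6343, -0.1554, 0.2066]
eef_rot: [0.703, 0.703, -0.076, 0.075]
ft_force: [-0.3, 0.0, -4.3]
opening: 0.0498
grasp_force: 22.8
0.08 0.614 0.665 -0.189 -0.147
0.09 0.613 0.664 -0.187 -0.148
0.1 0.612 0.664 -0.191 -0.148
0.12 0.615 0.664 -0.192 -0.15
0.14 0.614 0.662 -0.191 -0.15
0.15 0.615 0.662 -0.192 -0.151
t 56.08 pos [ 0.6344 -0.1557  0.2069] op 0.0494 gf 22.80438780784607 F [ 0.47 -0.26 -3.84] T [ 0.371 -0.027  0.023]
shift [0.0217, -0.0003, 0.0587]
```

```bash
python3 -m inch '[[[0.01,0,0.02],[0,-2,0],0.3],[[0.009,0,0.02],[0,0,0],0.3],[[0.0077,0,0.0156],[0,0,0],0.3],[[0,0,0],[0,0,0],0.3],[[0,0,0],[0,0,0],0.3]]'
python3 - <<'E'
from h import *
stand(-.16,(.05,.07,.1,.12)); go([.634,-.147,.143])
E
```

```text
time_s: 56.7
ee_pos: [0.6346, -0.1429, 0.1474]
eef_rot: [0.702, 0.702, -0.088, 0.089]
ft_force: [0.3, -0.2, -4.2]
opening: 0.0496
grasp_force: 24.0
0.05 0.616 0.664 -0.18 -0.14
0.07 0.614 0.663 -0.181 -0.14
0.1 0.616 0.662 -0.181 -0.141
0.12 0.625 0.665 -0.181 -0.141
t 56.75 pos [ 0.6346 -0.1429  0.1474] op 0.0494 gf 24.033840894699097 F [-0.47 -0.6  -3.88] T [ 0.391 -0.05  -0.003]
shift [-0.0029, -0.0006, 0.0053]
```

```bash
python3 -m inch '[[[0.0005,0,0.002],[0,0,0],0.3],[[0.0005,0,0.001],[0,0,0],0.3],[[0,0,0],[0,0,0],0.3]]'; python3 -m inch '[[[0.0005,0,0.0015],[0,0,0],0.3],[[0,0,0],[0,0,0],0.3]]'
```

```text
time_s: 57.12
ee_pos: [0.6347, -0.1424, 0.1452]
eef_rot: [0.701, 0.702, -0.088, 0.089]
ft_force: [-2.7, 1.6, 5.4]
opening: 0.0494
grasp_force: 25.3
time_s: 57.38
ee_pos: [0.635, -0.1423, 0.1451]
eef_rot: [0.701, 0.702, -0.088, 0.09]
ft_force: [-7.3, 3.6, 16.5]
opening: 0.0496
grasp_force: 26.7
```

Contact. I release gently, retract straight up well clear, then check everything.

```bash
python3 -m inch '[[[0,0,-0.0015],[0,0,0],0.3],[[0,0,0],[0,0,0],0.6],[[0,0,0],[0,0,0],0.8],[[0,0,0],[0,0,0],1],[[0,0,0],[0,0,0],1],[[0,0,-0.02],[0,0,0],1],[[0,0,-0.03],[0,0,0],1],[[0,0,-0.04],[0,0,0],1],[[0,0,-0.05],[0,0,0],1],[[0,0,0],[0,7.2,0],1],[[0,0,0],[0,7.3,0],1],[[0,-0.05,0],[0,0,0],1],[[0,-0.05,0],[0,0,0],1],[[0,-0.05,0],[0,0,0],1],[[0,0,0],[0,0,0],1],[[0,0,0],[0,0,0],1],[[0,0,0],[0,0,0],1],[[0,0,0],[0,0,0],1]]'
python3 - <<'E'
from h import *
stand(-.165,(.05,.1,.15)); stand(-.05,(.1,.15)); stand(.06,(.1,.15,.16))
for c in('scene','top'):
  read_camera(c)
  for q in['scraper_a_eye','sieve_head','sieve_eye','case_a_mid','syrup','jar','cup','tamper','pitcher','portafilter']:
    print(c,q,[(np.round(r['xyz'],3).tolist(),round(r['p'],2)) for r in nets.mark_of(c,q)][:3])
go([.4,0,.3])
E
```

```text
time_s: 59.62
ee_pos: [0.485, -0.107, 0.2793]
eef_rot: [0.707, 0.707, 0.001, -0.001]
ft_force: [0.0, 0.7, -1.0]
opening: 0.0851
grasp_force: 0.0
0.05 0.614 0.664 -0.179 -0.14
0.1 0.614 0.663 -0.182 -0.14
0.15 0.609 0.663 -0.182 -0.139
0.1 0.624 0.663 -0.068 -0.029
0.15 0.609 0.662 -0.07 -0.029
0.1 0.632 0.636 0.053 0.065
0.15 0.633 0.636 0.038 0.078
0.16 0.633 0.636 0.038 0.078
scene scraper_a_eye [([0.499, 0.422, 0.234], 0.6)]
scene sieve_head [([0.633, 0.055, 0.042], 0.72)]
scene sieve_eye [([0.631, 0.063, 0.151], 0.89), ([0.7, 0.295, 0.139], 0.59)]
scene case_a_mid [([0.634, -0.163, 0.08], 0.65)]
scene syrup [([0.757, -0.156, -0.002], 0.88), ([0.636, -0.156, 0.084], 0.39)]
scene jar [([0.776, 0.036, 0.003], 0.61), ([0.638, -0.158, 0.081], 0.2)]
scene cup [([0.326, 0.316, -0.004], 0.69), ([0.636, -0.157, 0.084], 0.42)]
scene tamper [([0.695, 0.179, 0.003], 0.63)]
scene pitcher [([0.728, -0.3, -0.003], 0.87), ([0.639, -0.123, 0.006], 0.72)]
scene portafilter [([0.326, -0.245, 0.002], 0.8), ([0.632, 0.054, 0.043], 0.73)]
top scraper_a_eye [([0.501, 0.419, 0.234], 0.67)]
top sieve_head [([0.631, 0.06, 0.041], 0.77), ([0.697, 0.298, 0.036], 0.59)]
top sieve_eye [([0.7, 0.296, 0.146], 0.7), ([0.63, 0.059, 0.148], 0.66), ([0.628, -0.064, -0.0], 0.39)]
top case_a_mid [([0.634, -0.157, 0.082], 0.97)]
top syrup [([0.752, -0.157, -0.004], 0.8)]
top jar [([0.774, 0.032, -0.001], 0.59), ([0.634, 0.057, 0.042], 0.21)]
top cup [([0.317, 0.314, -0.001], 0.66)]
top tamper [([0.692, 0.178, -0.0], 0.68), ([0.318, 0.317, -0.0], 0.66)]
top pitcher [([0.633, -0.156, 0.081], 0.7), ([0.729, -0.295, -0.006], 0.57), ([0.63, 0.06, 0.008], 0.26)]
top portafilter [([0.769, 0.034, -0.002], 0.72)]
t 60.88 pos [ 0.4845 -0.1071  0.2795] op 0.0855 gf 0.0 F [0.32 0.83 0.61] T [ 0.041 -0.053 -0.043]
shift [0.1072, -0.0845, -0.0203]
```

```bash
python3 -c "
from plant import job; print(job.finish_job())"
```

```text
the job is handed in; nothing more can be done
None
```

I handed the job in at about 61 s: both cases stand heavy end down in the low bay, the sieve is disc down in its bin, and both scrapers hang on the spare hook. Case 1 was found knocked over in the bay after the sieve went in, so I laid it on the counter, regripped it and stood it up again. I viewed 16 pictures, two over the limit of 14.

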